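# Make up a ballast pack to weight on the dial scale

### The job

Build up the car's ballast on the dial scale: push the bored steel discs onto the carrier's stem until the pointer has at least reached the target marker, with no disc more than that takes. Every disc used must sit fully home, flat on the flange or on the disc below, the spare discs stay on the bench and the carrier stays standing on the pan. You must never press so hard that the pointer passes the last tick of the dial, nor disturb the other things on the bench.

Things in the scene. Friction and masses are not known exactly. Their poses are not given: they have to be found in the camera images.
- scale: Grey mechanical dial bench scale fixed to the bench, 190 wide (y), x from -130 to +150. Origin: on the bench under the housing. Its round pan (150 dia, rim 3 mm) is centred at x = -45; the white dial (124 dia) on the sloping console at the +x side faces up and to +x. The console's top edge is 130 mm high, at x = +40.
- scale_pan (a joint): How far the sprung pan is pressed down, m: 0 = empty; it sinks 0.6 mm per newton (6 mm per kg), so weight and push both add to it. 0.018 = full scale (3 kg, 29.4 N, last tick of the dial). Pushing it beyond 0.0182 overloads the scale.
- pan_top (a point): Centre of the pan's upper face; 100 mm above the bench when empty, sinking with the load.
- pointer (a joint): Angle of the scale's long thin black needle, rad, growing clockwise as one faces the dial: 0 = empty, 5.236 = full scale 3 kg (1.745 rad per kg). It follows the pan, so it tells the weight only when nothing else presses on the pan or the carrier.
- pointer_tip (a point): Tip of the needle, 50 mm from the dial's centre.
- marker (a joint): Angle of the target marker, rad, on the same zero and direction as the pointer: a broad, short brass hand with a square pointed head, under the needle, set before the start. It cannot be moved by the robot. Weight is reached when pointer >= marker.
- marker_tip (a point): Tip of the marker's head, 50 mm from the dial's centre; x points outward along the marker, and a needle that is past the marker clockwise has negative y.
- carrier: Steel ballast carrier standing loose on the pan, 460 to 620 g: flange 76 dia, 10 thick, with an upright stem 20 dia in its middle, straight to 62 above the underside, then a bullet nose tapering to 14 dia at 79, top at 81. Holds three discs. Origin: centre of the underside, z up the stem. A first disc that is home has its origin at z = 10 mm, a second at 26, a third at 42.
- stem_nose (a point): Top of the stem, on its axis.
- disc1: One of four like steel ballast discs flat on the bench: 56 dia, 16 thick, bore 21.5, 250 g (turns the pointer 0.436 rad). Two spring balls stand 2.3 mm into the bore at half thickness, so on the 20 mm stem it does not fall: over the nose and down the stem it takes a push of 5 to 11 N and stays where left; 12.5 N brings it home. Origin: centre of the underside, z along the bore.
- disc2: One of four like steel ballast discs flat on the bench: 56 dia, 16 thick, bore 21.5, 250 g (turns the pointer 0.436 rad). Two spring balls stand 2.3 mm into the bore at half thickness, so on the 20 mm stem it does not fall: over the nose and down the stem it takes a push of 5 to 11 N and stays where left; 12.5 N brings it home. Origin: centre of the underside, z along the bore.
- disc3: One of four like steel ballast discs flat on the bench: 56 dia, 16 thick, bore 21.5, 250 g (turns the pointer 0.436 rad). Two spring balls stand 2.3 mm into the bore at half thickness, so on the 20 mm stem it does not fall: over the nose and down the stem it takes a push of 5 to 11 N and stays where left; 12.5 N brings it home. Origin: centre of the underside, z along the bore.
- disc4: One of four like steel ballast discs flat on the bench: 56 dia, 16 thick, bore 21.5, 250 g (turns the pointer 0.436 rad). Two spring balls stand 2.3 mm into the bore at half thickness, so on the 20 mm stem it does not fall: over the nose and down the stem it takes a push of 5 to 11 N and stays where left; 12.5 N brings it home. Origin: centre of the underside, z along the bore.
- slug: Bystander: solid steel blank, 56 dia, 16 thick, without a bore, lying among the discs. Origin: centre of the underside.
- nut: Bystander: large hex nut, 38 across flats, 18 high, lying among the discs. Origin: centre of the underside.
- wrench: Bystander: spanner 200 long, lying at the far side. Origin: middle.
- brush: Bystander: chip brush 200 long. Origin: middle.
- oil_bottle: Bystander: orange oil bottle, 60 dia, 170 high, standing. Origin: centre of the foot.
- toolholder: Bystander: steel milling tool holder standing nose down, 63 dia, 102 high. Origin: centre of the foot.
- parallels: Bystander: steel parallel 150 x 20 x 32 high. Origin: centre of the underside.
Not all that is in view belongs to the job. Leave any brown look-alike of the carrier alone.

How it is judged:
On the way, in this order (a step that is already met when the one before it is completed fails the run):
1. a first disc is fully home on the carrier's flange (((horizontal distance between disc1 and carrier below 0.003 m and z of disc1 in the frame of carrier between 0.008 and 0.012 m) or (horizontal distance between disc2 and carrier below 0.003 m and z of disc2 in the frame of carrier between 0.008 and 0.012 m) or (horizontal distance between disc3 and carrier below 0.003 m and z of disc3 in the frame of carrier between 0.008 and 0.012 m) or (horizontal distance between disc4 and carrier below 0.003 m and z of disc4 in the frame of carrier between 0.008 and 0.012 m))), for 0.2 s.
2. a second disc is fully home on top of it (((horizontal distance between disc1 and carrier below 0.003 m and z of disc1 in the frame of carrier between 0.024 and 0.028 m) or (horizontal distance between disc2 and carrier below 0.003 m and z of disc2 in the frame of carrier between 0.024 and 0.028 m) or (horizontal distance between disc3 and carrier below 0.003 m and z of disc3 in the frame of carrier between 0.024 and 0.028 m) or (horizontal distance between disc4 and carrier below 0.003 m and z of disc4 in the frame of carrier between 0.024 and 0.028 m))), for 0.2 s.
At the end, for the whole second after the job is handed in: Pointer at rest past the marker (0.06 rad short allowed) by less than one disc (0.436 rad; 0.5 allowed). Each disc is home on the stem (within 2 mm of height 10, 26 or 42 mm, 3 mm off axis) or lies on the bench; carrier upright, at rest, within 35 mm of the pan middle (y of pointer_tip in the frame of marker_tip between -0.0245 and 0.003 m and x of pointer_tip in the frame of marker_tip above -0.009 m and angle between carrier's own z axis and vertical below 0.06 rad and horizontal distance between carrier and pan_top below 0.035 m and linear speed of carrier below 0.01 m/s and ((horizontal distance between disc1 and carrier below 0.003 m and z of disc1 in the frame of carrier between 0.008 and 0.012 m) or (horizontal distance between disc1 and carrier below 0.003 m and z of disc1 in the frame of carrier between 0.024 and 0.028 m) or (horizontal distance between disc1 and carrier below 0.003 m and z of disc1 in the frame of carrier between 0.04 and 0.044 m) or (height (world z) of disc1 below 0.01 m and linear speed of disc1 below 0.02 m/s)) and ((horizontal distance between disc2 and carrier below 0.003 m and z of disc2 in the frame of carrier between 0.008 and 0.012 m) or (horizontal distance between disc2 and carrier below 0.003 m and z of disc2 in the frame of carrier between 0.024 and 0.028 m) or (horizontal distance between disc2 and carrier below 0.003 m and z of disc2 in the frame of carrier between 0.04 and 0.044 m) or (height (world z) of disc2 below 0.01 m and linear speed of disc2 below 0.02 m/s)) and ((horizontal distance between disc3 and carrier below 0.003 m and z of disc3 in the frame of carrier between 0.008 and 0.012 m) or (horizontal distance between disc3 and carrier below 0.003 m and z of disc3 in the frame of carrier between 0.024 and 0.028 m) or (horizontal distance between disc3 and carrier below 0.003 m and z of disc3 in the frame of carrier between 0.04 and 0.044 m) or (height (world z) of disc3 below 0.01 m and linear speed of disc3 below 0.02 m/s)) and ((horizontal distance between disc4 and carrier below 0.003 m and z of disc4 in the frame of carrier between 0.008 and 0.012 m) or (horizontal distance between disc4 and carrier below 0.003 m and z of disc4 in the frame of carrier between 0.024 and 0.028 m) or (horizontal distance between disc4 and carrier below 0.003 m and z of disc4 in the frame of carrier between 0.04 and 0.044 m) or (height (world z) of disc4 below 0.01 m and linear speed of disc4 below 0.02 m/s))); the robot touches nothing.
It fails at once if the scale is overloaded: the pan goes down past 18.2 mm, the pointer past the last tick (value of joint scale_pan above 0.0182 m).
It fails at once if the carrier is tipped by more than 0.35 rad (angle between carrier's own z axis and vertical above 0.35 rad).
It fails at once if a bystander is moved by more than 25 mm (distance of any of slug, nut, wrench, brush, oil_bottle, toolholder, parallels from where it was at the start of the episode above 0.025 m).
It also fails if it takes over 72 s, if anything falls off the work surface, if the arm or the gripper's body presses on something with over 40 N, if the wrist force passes 120 N, or if a joint passes its speed limit or range.

### The arm

A 7-joint arm with a two-finger parallel gripper is mounted at the origin on the work surface. World frame = base frame: x ahead of the robot, y to its left, z up, the work surface at z = 0. Lengths are in m, angles in rad, forces in N, time in s.
With the tool pointing down it reaches from about 0.4 to 0.85 m from the base axis. Payload 4.5 kg.
Tool frame: the origin (TCP) lies on the centre line of the jaws, within the pads' length; the fingertips stand 14 mm ahead of it and the grasp point (between the pads) lies 5 mm behind it (r.tcp_to_tips is the z of the fingertips in the tool frame, in m); z points along the fingers, y is the direction in which the jaws open and shut (so a half turn about z gives the same grasp; the last joint's range is limited). The gripper opens to 88 mm and grips with 3 to 60 N. Pads are 18 mm wide; open, the fingers measure 123 mm over their backs; the gripper's body (75 mm by 187 mm) begins 45 mm behind the grasp point.
Start: joints at [-1.111, 0.689, -0.195, 1.565, 0.157, 0.902, -0.215], TCP at [0.258, 0.569, 0.253] pointing down, gripper open.
Joint ranges: [-3.01, 3.01], [-0.46, 2.08], [-1.47, 1.51], [0.13, 2.56], [-1, 4.14], [0.04, 2.09], [-2.66, 2.66]. Speed limits (rad/s): [2.57, 2.57, 3.14, 3.14, 3.14, 3.14, 3.14].

### API

Orientations are given as a unit quaternion [x, y, z, w].
In Python, from plant import r, viewer gives the robot as it stands.
- The arm moves only by the shell command python3 -m inch 'ROWS' [FORCE]. ROWS is JSON, a list of rows, each a list of 3 entries, a list of its own where there are three numbers: the closure, from 0 (fully open) to 1 (shut), then the shift along the tool's x, y, z in cm, then the turn about the tool's z in degrees. In form: [[fingers, [x, y, z], yaw], ...]. A call has 1 to 20 rows; each row is the pose to reach, as a shift and turn from the pose commanded when the call began, along the tool's axes at that moment; what a row does not reach only later rows make up. A row lasts 1/10 s, in which the tool goes at most 50 mm and 8.59 degrees, less where a joint would pass 70% of its speed; a pose out of reach is approached as far as the arm can. A call with a gripper value outside its range is refused whole. The fingers move at their own pace and stop on an object; FORCE is the grip in N (left out, the last holds). Time passes only in rows, so rows that repeat a pose let the fingers close. It gives the time, the measured TCP pose, the force and the opening at its end, in the units of the state.
- r.get_state(): the state, without advancing time (a new reading comes with each control period).
- viewer.snapshot(name): name is "scene" or "top" or "wrist"; returns the picture (420x560x3 uint8, red, green, blue); there is no depth.
- viewer.camera_params(name): a dict with "intrinsics" (3x3 intrinsics, pixels), "k1" (the pictures are not rectified: a ray, as slopes to the right and down, at radius r is drawn at 1 + k1 r^2 times it, then the intrinsics apply), "world_to_cam" (4x4, takes a point from world to camera coordinates). Camera axes: x right, y up, looking along -z (the intrinsics and any distortion apply to the point x, -y, -z); pixel columns grow to the right and rows downward; lengths in m; the calibration is good to about 2 mm. A picture is of the moment at which its call begins: read the wrist's pose just before it. camera_params takes no time and is no camera call; for the wrist camera it gives the pose at the moment of the call.
- r.finish_job(): hands the job in, once; it reports no verdict.
Trained networks look in the newest picture that a camera, given by its name, has taken for a name from the list of things; names that differ only in an ending like _2 or _b are one class to them, and where a whole thing is asked for, a point or a joint stands for the part that bears it (a point fixed in the world has none). Each returns a list of dicts, best first, with "p" (0 to 1); they miss things now and then, are a little off and sometimes report something else, mostly with a low value. They report only what shows in the picture. A call takes as long as a camera call. They do not tell look-alikes from the thing itself.
- viewer.outline_of(camera, name): "pixels" (420x560 bool, what is visible of it) and "bbox" ([left, top, width, height] in pixels, round what is visible of it).
The state is a dict: "clock": time; "q": joint angles; "qd": joint speeds; "joint_torque": joint torques, N m; "tool_pos": TCP position; "eef_rot": TCP orientation; "contact_force": force on the tool from outside, world axes, zero at the start; "moment": the same for the moment, N m; "opening": opening from 0.0 (shut) to 1.0 (fully open).
Only numpy, scipy, OpenCV 4.12 (cv2) and the standard library are available. Lean on these libraries where they do the work, as an engineer would, in place of code of your own. Each camera call takes 0.05 s, during which the arm holds its last target.

## Working session

There is one attempt and no reset: what is moved stays moved. The work goes in short steps, Python scripts to look and compute and a shell command to move; the robot and the scene stay as the last step left them, time stands still between calls to the robot, and variables do not carry over. Pictures are saved under pics/ and viewed, and the job is handed in when it is done.

```bash
ls; mkdir -p pics; python3 - <<'E'
from plant import r, viewer
import cv2
print(r.get_state(), r.tcp_to_tips)
for n in ["scene","top","wrist"]:
    p=viewer.camera_params(n); print(n,p)
    im=viewer.snapshot(n); cv2.imwrite(f"pics/{n}0.png",im[:,:,::-1])
E
```

```text
pics
{'clock': 0.0, 'q': array([-1.11123618,  0.68996392, -0.19451469,  1.56634327,  0.15726063,
        0.90246959, -0.21508384]), 'qd': array([ 2.78927572e-04,  1.53438447e-03, -1.75966365e-03, -1.83929660e-05,
       -1.60655686e-04,  9.72739832e-04, -1.03268827e-03]), 'joint_torque': array([ 5.68783412e-05, -5.27553463e+01, -1.26670025e+00, -1.53426182e+01,
       -5.26420679e-02,  6.41363018e-03,  1.68145425e-04]), 'tool_pos': array([0.25791868, 0.56864182, 0.25192273]), 'eef_rot': array([ 2.11238317e-01,  9.77434175e-01, -8.87446668e-04, -1.41853435e-04]), 'contact_force': array([-0.19526097, -0.46282997,  0.67831422]), 'moment': array([-0.02808467,  0.00104704, -0.02891584]), 'opening': 0.9996385208901987} 0.014
scene {'intrinsics': array([[476.49243748,   0.        , 280.51613453],
       [  0.        , 476.49243748, 207.4505659 ],
       [  0.        ,   0.        ,   1.        ]]), 'k1': -0.05810070167256442, 'world_to_cam': array([[-0.8463801 ,  0.53231663,  0.01672513,  0.49429276],
       [-0.423267  , -0.69138845,  0.58551435,  0.0871646 ],
       [ 0.32324259,  0.48848
[... 324 characters left out ...]
02234783, -0.99972086,  0.00766593, -0.11962988],
       [ 0.99121019,  0.02315638,  0.13025411, -0.5346274 ],
       [-0.13039527,  0.00468765,  0.99145101, -1.64171526],
       [ 0.        ,  0.        ,  0.        ,  1.        ]])}
wrist {'intrinsics': array([[321.50934245,   0.        , 282.76213315],
       [  0.        , 321.50934245, 207.01849575],
       [  0.        ,   0.        ,   1.        ]]), 'k1': -0.05586347828194764, 'world_to_cam': array([[ 0.41384935,  0.91034477, -0.00105612, -0.62339143],
       [-0.87548586,  0.39768373, -0.2745399 ,  0.03584337],
       [-0.24950596,  0.11454278,  0.96157513, -0.39045507],
       [ 0.        ,  0.        ,  0.        ,  1.        ]])}
```

View pics/scene0.png

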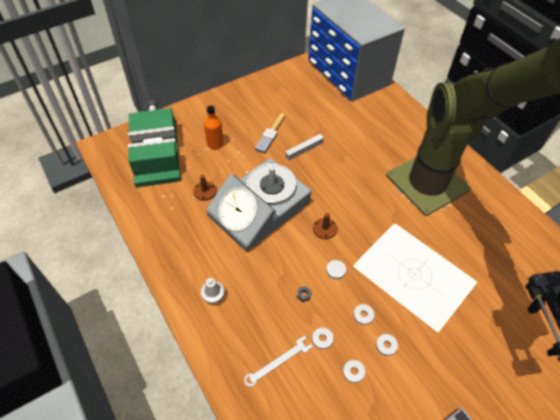

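View pics/top0.png

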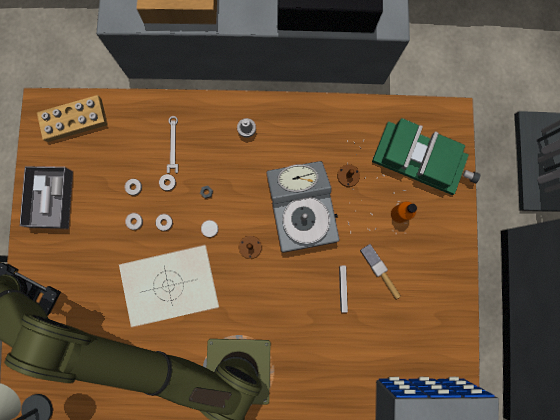

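View pics/wrist0.png

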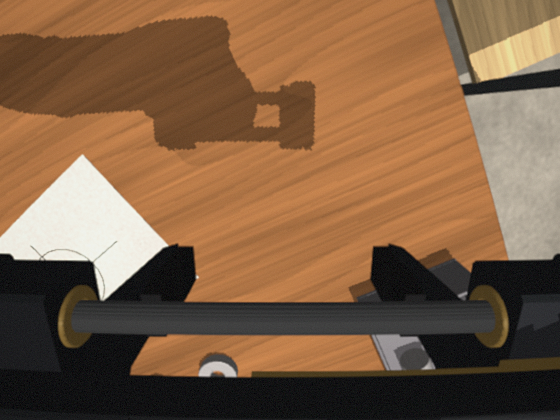

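```bash
cat > h.py <<'E'
import numpy as np, cv2
from plant import r, viewer
from scipy.spatial.transform import Rotation as R
def proj(n,P,cp=None):
    cp=cp or viewer.camera_params(n); P=np.atleast_2d(P)
    c=P@cp["world_to_cam"][:3,:3].T+cp["world_to_cam"][:3,3]
    s=np.c_[c[:,0],-c[:,1]]/(-c[:,2:3]); q=(s**2).sum(1,keepdims=True)
    s=s*(1+cp["k1"]*q); K=cp["intrinsics"]
    return s*[K[0,0],K[1,1]]+K[:2,2]
def ray(n,uv,cp=None):
    cp=cp or viewer.camera_params(n);K=cp["intrinsics"]
    d=(np.atleast_2d(uv)-K[:2,2])/[K[0,0],K[1,1]]; s=d.copy()
    for _ in range(20): s=d/(1+cp["k1"]*(s**2).sum(1,keepdims=True))
    W=cp["world_to_cam"]; v=np.c_[s[:,0],-s[:,1],-np.ones(len(s))]@W[:3,:3]
    return -W[:3,:3].T@W[:3,3], v
def onplane(n,uv,z,cp=None):
    o,v=ray(n,uv,cp); return o+v*((z-o[2])/v[:,2:3])
def snap(n,name):
    im=viewer.snapshot(n); cv2.imwrite(f"pics/{name}.png",im[:,:,::-1]); return im
def crop(im,x,y,w,h,s,name):
    c=cv2.resize(im[y:y+h,x:x+w],None,fx=s,fy=s,interpolation=cv2.INTER_CUBIC); cv2.imwrite(f"pics/{name}.png",c[:,:,::-1])
def tool(P):
    "world point -> shift in tool axes (cm) from TCP now"
    s=r.get_state(); return R.from_quat(s["eef_rot"]).inv().apply(np.array(P)-s["tool_pos"])*100
E
python3 - <<'E'
from h import *
im=snap("top","top1"); 
crop(im,260,150,90,110,6,"top1c")
for nm,z in [("disc1",8),("slug",8),("nut",9),("carrier",.13*1000),("scale",60),("wrench",3)]:
    for o in viewer.outline_of("top",nm):
        m=o["pixels"]; c=np.argwhere(m).mean(0)[::-1]
        print(nm,round(o["p"],2),o["bbox"],c.round(1),onplane("top",c,z/1000)[0].round(4))
im=snap("scene","scene1"); crop(im,200,150,120,100,6,"scene1c")
for nm,z in [("disc1",8),("slug",8),("carrier",130)]:
    for o in viewer.outline_of("scene",nm):
        m=o["pixels"]; c=np.argwhere(m).mean(0)[::-1]
        print(nm,round(o["p"],2),o["bbox"],c.round(1),onplane("scene",c,z/1000)[0].round(4))
E
```

```text
disc1 0.63 [281.6, 196.2, 50.5, 50.3] [307.2 221.4] [ 0.4928 -0.2165  0.008 ]
disc1 0.62 [158.4, 175.0, 17.6, 15.8] [167.2 182.2] [0.6146 0.2573 0.008 ]
disc1 0.52 [129.3, 209.2, 11.0, 20.1] [134.  220.7] [0.4812 0.3628 0.008 ]
disc1 0.45 [157.6, 215.6, 16.8, 18.0] [163.8 222.2] [0.4786 0.262  0.008 ]
slug 0.77 [201.1, 217.3, 16.1, 20.7] [208.8 228.4] [0.4618 0.1104 0.008 ]
nut 0.65 [203.2, 185.4, 8.2, 14.1] [205.5 191.5] [0.5854 0.1262 0.009 ]
carrier 0.88 [239.7, 236.0, 19.6, 23.3] [249.2 246.9] [ 0.3972 -0.031   0.13  ]
carrier 0.85 [336.8, 164.1, 25.8, 22.7] [347.9 175.8] [ 0.6267 -0.3339  0.13  ]
carrier 0.62 [289.7, 205.7, 23.1, 23.6] [302.5 218.1] [ 0.49   -0.1935  0.13  ]
wrench 0.9 [167.8, 120.6, 11.9, 50.3] [172.7 143.5] [0.7503 0.2468 0.003 ]
wrench 0.16 [267.7, 161.8, 70.3, 92.3] [302.5 205.5] [ 0.5465 -0.2004  0.003 ]
disc1 0.81 [375.8, 334.0, 22.4, 21.3] [386.3 344.2] [0.481  0.3644 0.008 ]
disc1 0.73 [310.1, 327.5, 23.6, 19.9] [322.1 337.7] [0.6157 0.2586 0.008 ]
disc1 0.73 [202.0, 279.4, 20.2, 23.7] [212.2 291.6] [ 0.8021 -0.0152  0.008 ]
disc1 0.64 [353.6, 306.2, 18.2, 17.7] [363.3 314.4] [0.4812 0.2644 0.008 ]
disc1 0.55 [342.1, 360.6, 24.6, 23.7] [353.8 371.1] [0.5977 0.3752 0.008 ]
slug 0.75 [325.5, 262.1, 18.1, 19.3] [336.  270.2] [0.4642 0.1129 0.008 ]
carrier 0.86 [192.6, 176.4, 28.4, 27.8] [203.8 189.4] [ 0.688  -0.2619  0.13  ]
carrier 0.85 [259.4, 166.6, 26.2, 30.8] [271.8 183. ] [ 0.5052 -0.1782  0.13  ]
carrier 0.77 [315.6, 211.0, 22.0, 29.6] [324.8 227.6] [0.4624 0.0342 0.13  ]
```

View pics/top1c.png

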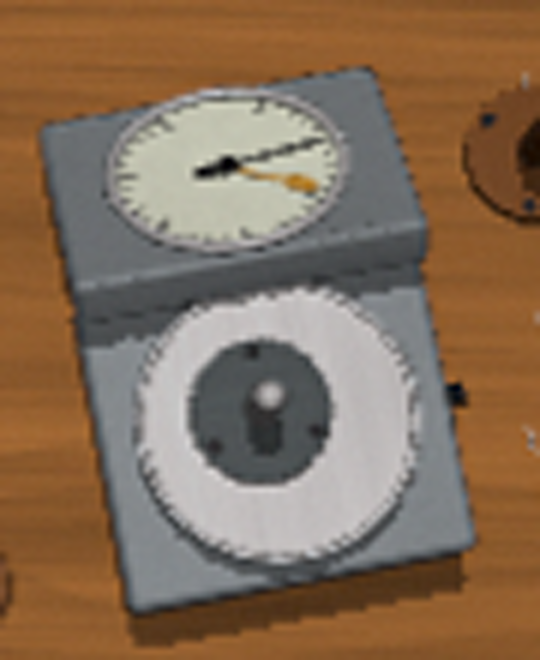

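View pics/scene1c.png

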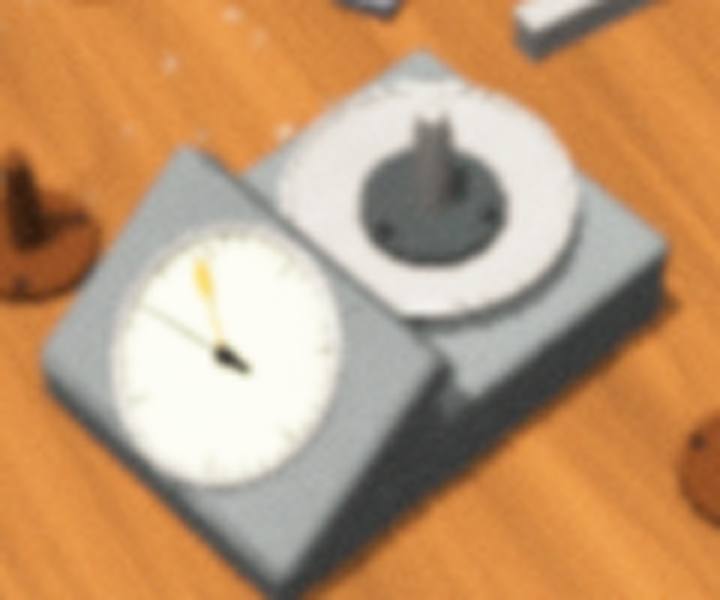

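```bash
python3 - <<'E'
from h import *
print(tool([.480,.263,.15]))
cp=viewer.camera_params("wrist")
s=r.get_state(); T=R.from_quat(s["eef_rot"])
for dz in [0,.014,.1,.2]: print(dz,proj("wrist",s["tool_pos"]+T.apply([0,0,dz])))
# triangulate
def tri(a,b):
    o1,v1=ray("top",a);o2,v2=ray("scene",b);v1,v2=v1[0],v2[0]
    t=np.linalg.lstsq(np.c_[v1,-v2],o2-o1,rcond=None)[0]
    p,q=o1+t[0]*v1,o2+t[1]*v2; return (p+q)/2,np.linalg.norm(p-q)
f=lambda x,y,X,Y:(x/6+X-.4,y/6+Y-.4)
c=tri(f(228,163,260,150),f(222,355,200,150));n=tri(f(325,140,260,150),f(145,305,200,150));m=tri(f(318,187,260,150),f(200,262,200,150))
print(c,n,m); a=n[0]-c[0];b=m[0]-c[0];print(np.linalg.norm(a),np.linalg.norm(b),np.arccos(a@b/np.linalg.norm(a)/np.linalg.norm(b)))
print(tri(f(270,393,260,150),f(433,118,200,150)))
E
```

```text
[-32.85246955 -18.72427137  10.27527479]
0 [[284.49674548 278.91364956]]
0.014 [[284.33675706 265.29316976]]
0.1 [[283.73756219 214.41733546]]
0.2 [[283.40598548 186.35472881]]
(array([ 0.62764988, -0.17802581,  0.08806719]), np.float64(0.00045325120529640336)) (array([ 0.64314147, -0.23058192,  0.08001401]), np.float64(0.0003150685132344403)) (array([ 0.61323116, -0.22530007,  0.10113159]), np.float64(0.0007653909194602084))
0.05538038943193566 0.05112174767482395 0.7051409459517208
(array([ 0.49466476, -0.19689753,  0.16781295]), np.float64(0.001461510994304659))
```

```bash
python3 -m inch '[[0,[-5,-2.8,1],0],[0,[-10,-5.6,2],0],[0,[-15,-8.4,4],0],[0,[-20,-11.2,6],0],[0,[-25,-14,8],0],[0,[-29,-16.5,9],0],[0,[-32.9,-18.7,10],0],[0,[-32.9,-18.7,10],0],[0,[-32.9,-18.7,10],0],[0,[-32.9,-18.7,10],0]]' 
python3 - <<'E'
from h import *
print(viewer.camera_params("wrist")["world_to_cam"].round(2).tolist())
im=snap("wrist","w2")
for o in viewer.outline_of("wrist","disc1"):
    m=o["pixels"]; c=np.argwhere(m).mean(0)[::-1]
    print(round(o["p"],2),o["bbox"],c.round(1),onplane("wrist",c,.012)[0].round(4))
print(r.get_state()["tool_pos"])
E
```

```text
clock: 1.7
tool_pos: [0.4811, 0.2622, 0.1526]
eef_rot: [0.213, 0.977, 0.0, -0.0]
contact_force: [0.1, 0.6, -0.1]
opening: 0.999
[[0.42, 0.91, 0.0, -0.44], [-0.87, 0.4, -0.27, 0.32], [-0.25, 0.11, 0.96, -0.2], [0.0, 0.0, 0.0, 1.0]]
0.89 [312.5, 290.3, 47.3, 56.4] [334.4 317.9] [0.6102 0.2616 0.012 ]
0.87 [356.1, 116.3, 68.5, 65.7] [390.7 149.6] [0.4766 0.3665 0.012 ]
0.69 [248.8, 169.8, 63.5, 57.3] [282.2 196.9] [0.4764 0.2654 0.012 ]
[0.47987572 0.26482636 0.15308389]
```

View pics/w2.png

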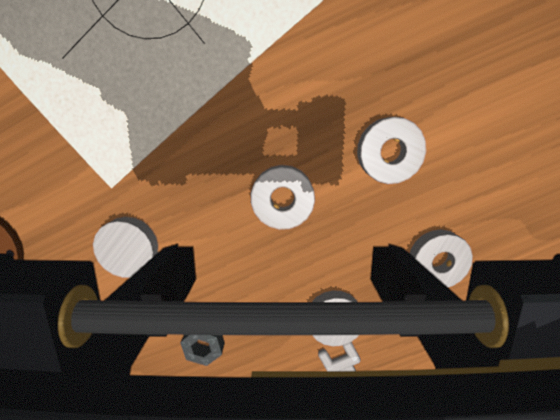

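```bash
python3 - <<'E'
from h import *
im=cv2.imread("pics/w2.png")[:,:,::-1]; crop(im,240,155,90,90,6,"w2c")
for z in (.010,.016):
  P=onplane("wrist",[283,197],z)[0]; print(P, tool(P))
s=r.get_state();print(s["tool_pos"],proj("wrist",[.480,.263,.016]))
E
```

```text
[0.47719432 0.26580345 0.01      ] [ 0.27377529 -0.04499692 14.30854527]
[0.47581339 0.26640764 0.016     ] [ 0.42495154 -0.04570565 13.70865746]
[0.47987572 0.26482636 0.15308389] [[281.41076507 202.8265007 ]]
```

View pics/w2c.png

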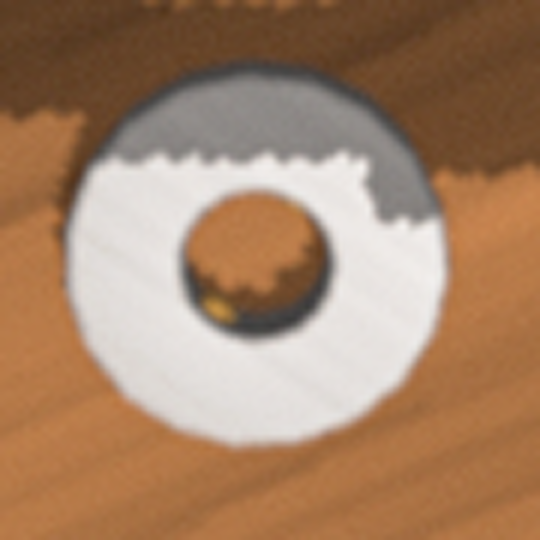

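```bash
python3 -m inch '[[0,[0.2,-0.05,4.5],0],[0,[0.2,-0.05,9],0],[0,[0.2,-0.05,12.5],0],[0,[0.2,-0.05,13.6],0],[0,[0.2,-0.05,13.6],0],[0,[0.2,-0.05,13.6],0]]'; python3 - <<'E'
from h import *
im=snap("wrist","w3");print(r.get_state()["tool_pos"])
E
```

```text
clock: 2.4
tool_pos: [0.4784, 0.2652, 0.0176]
eef_rot: [0.21, 0.978, 0.001, 0.0]
contact_force: [0.8, 0.4, 0.6]
opening: 1.0
[0.47870367 0.26504357 0.01783595]
```

View pics/w3.png

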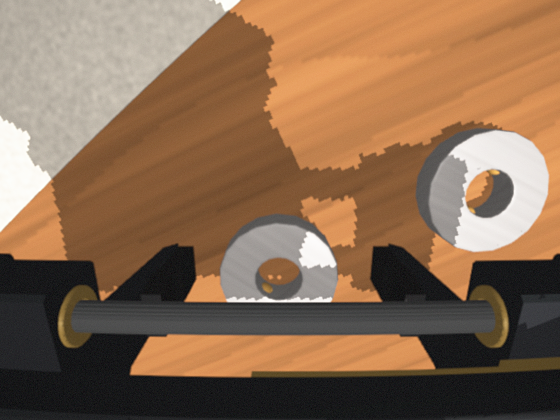

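```bash
python3 - <<'E'
from h import *
im=cv2.imread("pics/w3.png")[:,:,::-1]; crop(im,210,205,140,110,5,"w3c")
for p in ([279,275],[279,279]):
  P=onplane("wrist",p,.016)[0]; print(P, tool(P))
E
```

```text
[0.47674208 0.26311524 0.016     ] [ 0.0994925  -0.2569018   0.18295729]
[0.47862918 0.26225285 0.016     ] [-0.10798714 -0.25781432  0.18307004]
```

View pics/w3c.png

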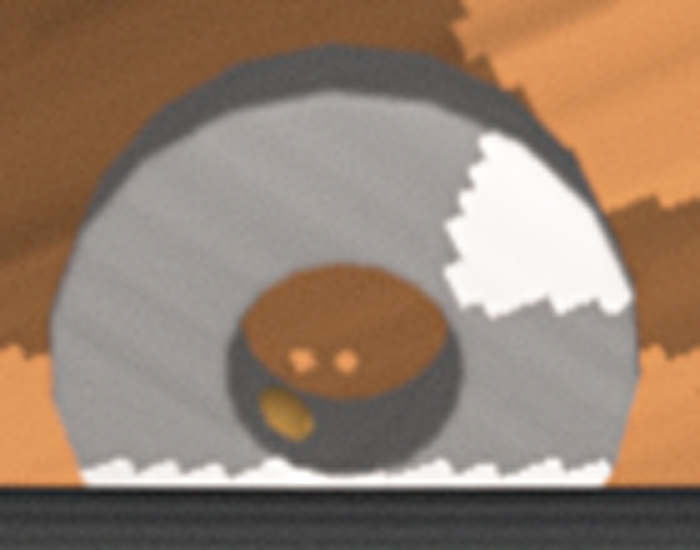

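```bash
python3 -m inch '[[0,[-0.07,-0.22,0.2],0],[0,[-0.07,-0.22,0.2],0],[1,[-0.07,-0.22,0.2],0],[1,[-0.07,-0.22,0.2],0],[1,[-0.07,-0.22,0.2],0],[1,[-0.07,-0.22,0.2],0],[1,[-0.07,-0.22,0.2],0]]' 45; python3 - <<'E'
from h import *
print(r.get_state())
E
```

```text
clock: 3.15
tool_pos: [0.4784, 0.2615, 0.0148]
eef_rot: [0.211, 0.977, 0.0, 0.0]
contact_force: [-0.2, 0.7, -0.4]
opening: 0.632
{'clock': 3.15, 'q': array([-0.52380818,  0.97399954, -0.10237489,  1.9391023 ,  0.35456904,
        0.24484011,  0.21887727]), 'qd': array([ 3.81971951e-04,  1.37626510e-04, -1.63073127e-03,  9.54529139e-04,
        4.28677124e-05,  6.08071207e-04, -1.83916607e-03]), 'joint_torque': array([ 2.45970832e-01, -5.29453111e+01,  2.25932761e-01, -4.02101666e+00,
       -2.41272253e-03,  2.50414163e-01,  6.72456255e-03]), 'tool_pos': array([0.47844226, 0.26149155, 0.01475012]), 'eef_rot': array([2.11236726e-01, 9.77434838e-01, 4.06126484e-04, 1.37179984e-04]), 'contact_force': array([-0.18333511,  0.7403917 , -0.43125407]), 'moment': array([ 0.15622975, -0.06743795, -0.0294028 ]), 'opening': 0.6321423129092023}
```

```bash
python3 - <<'E'
from h import *
print(tool([.568,-.230,.29]))
E
python3 -m inch '[[1,[0,0,-3],0],[1,[0,0,-8],0],[1,[0,0,-13],0]]'
```

```text
[-28.45487307 -41.04132751 -27.55721223]
clock: 3.45
tool_pos: [0.4772, 0.2604, 0.1452]
eef_rot: [0.211, 0.977, -0.001, -0.001]
contact_force: [1.0, 0.5, -2.4]
opening: 0.629
```

```bash
python3 -m inch '[[1,[-1,-1.5,-3],0],[1,[-3,-4,-6.5],0],[1,[-5.5,-7.5,-9.5],0],[1,[-8,-11,-12],0],[1,[-10.5,-14.5,-14],0],[1,[-13,-18,-14.5],0],[1,[-15.5,-21.5,-14.5],0],[1,[-18,-25.3,-14.5],0],[1,[-20.5,-29,-14.5],0],[1,[-23,-32.7,-14.5],0],[1,[-25.5,-36.5,-14.5],0],[1,[-27.5,-39.5,-14.5],0],[1,[-28.4,-41,-14.5],0],[1,[-28.4,-41,-14.5],0],[1,[-28.4,-41,-14.5],0],[1,[-28.4,-41,-14.5],0]]'
python3 - <<'E'
from h import *
print(r.get_state()["q"].round(2),r.get_state()["tool_pos"],r.get_state()["contact_force"])
im=snap("wrist","w4")
for o in viewer.outline_of("wrist","carrier"):
    print(round(o["p"],2),o["bbox"])
print(proj("wrist",[[.4947,-.197,.178]]))
E
```

```text
clock: 5.05
tool_pos: [0.5676, -0.2264, 0.2897]
eef_rot: [0.209, 0.978, 0.001, -0.0]
contact_force: [0.0, 0.7, -2.2]
opening: 0.631
[ 0.5   0.64 -0.34  1.56  0.24  0.98  1.23] [ 0.56764844 -0.22642724  0.28968599] [ 0.02472002  0.65472544 -2.15769595]
0.92 [240.6, 62.0, 79.9, 86.2]
0.82 [355.7, 0.0, 49.4, 12.9]
0.54 [211.8, 237.1, 14.1, 8.6]
[[280.13267137 106.2134716 ]]
```

View pics/w4.png

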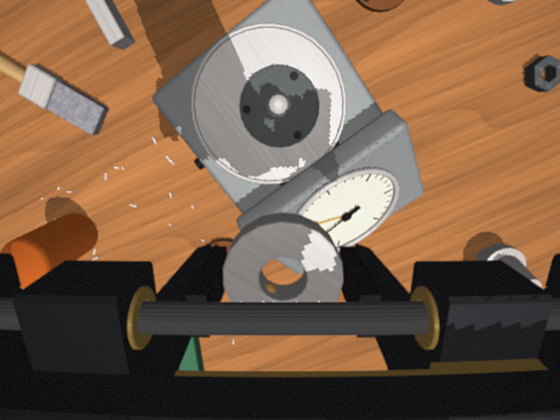

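```bash
python3 - <<'E'
from h import *
im=cv2.imread("pics/w4.png")[:,:,::-1]; crop(im,230,55,100,100,5,"w4a"); crop(im,215,205,140,110,5,"w4b")
P=onplane("wrist",[278.8,103.2],.178)[0]; print(P, tool(P))
Z=r.get_state()["tool_pos"][2]+.00125
for p in ([281,278],[283,282]):
  P=onplane("wrist",p,Z)[0]; print(P, tool(P))
E
```

```text
[ 0.49237196 -0.19701117  0.178     ] [ 8.10326909 -0.35293924 11.19271958]
[ 0.56605429 -0.2281178   0.29113793] [ 0.11339452 -0.15863256 -0.12510469]
[ 0.56828788 -0.22812571  0.29113793] [-0.09066632 -0.06780798 -0.12511838]
```

View pics/w4a.png

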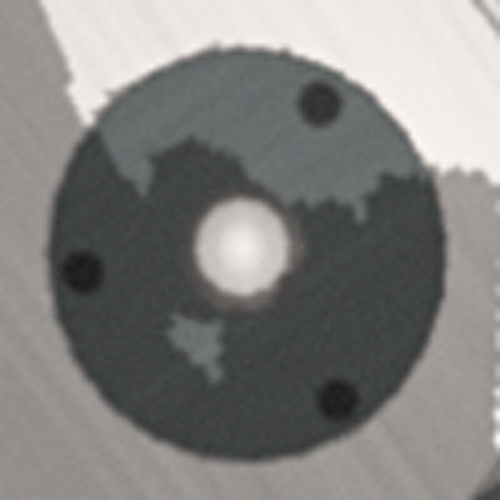

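View pics/w4b.png

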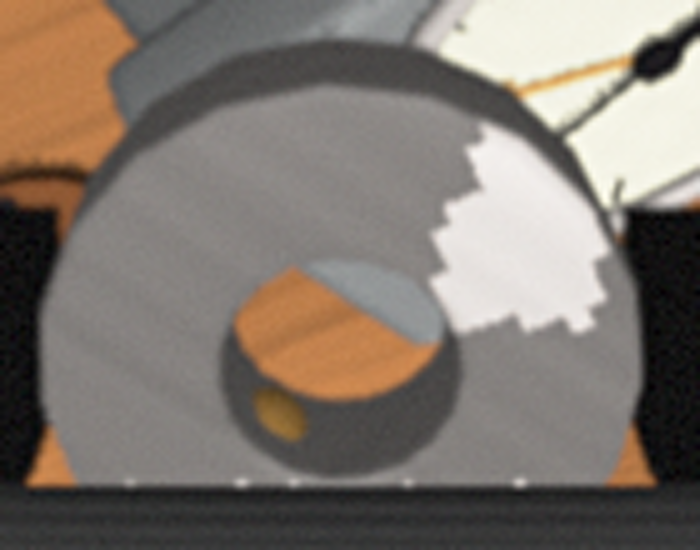

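```bash
python3 - <<'E'
from h import *
Z=r.get_state()["tool_pos"][2]+.00125
for p,z in (([277.9,104.2],.177),([278.9,105.2],.107),([282.8,278.4],Z)):
  P=onplane("wrist",p,z)[0]; print(P, tool(P))
E
```

```text
[ 0.49270533 -0.19789704  0.177     ] [ 8.03649965 -0.42018414 11.29261458]
[ 0.49139321 -0.1972658   0.107     ] [ 8.17835432 -0.42364626 18.29269074]
[ 0.56657635 -0.22745498  0.29113793] [ 0.09294067 -0.07677655 -0.12503059]
```

```bash
python3 -m inch '[[1,[4,-0.2,3],0],[1,[8,-0.35,6],0],[1,[8,-0.35,8.5],0],[1,[8,-0.35,8.8],0],[1,[8,-0.35,8.8],0],[1,[8,-0.35,8.8],0]]'
python3 - <<'E'
from h import *
im=snap("wrist","w5");crop(im,200,190,160,130,5,"w5c")
for n in ("top","scene"):
  im=snap(n,n+"5");u=proj(n,[.492,-.198,.18])[0].astype(int)
  crop(im,u[0]-50,u[1]-45,100,90,6,n+"5c")
s=r.get_state();print(s["tool_pos"],s["contact_force"])
E
```

```text
clock: 5.75
tool_pos: [0.4958, -0.1999, 0.2032]
eef_rot: [0.211, 0.977, 0.0, 0.002]
contact_force: [0.4, 0.3, -1.8]
opening: 0.631
[ 0.49477258 -0.20005075  0.20283605] [ 0.11034397 -0.07083597 -2.88598577]
```

View pics/w5c.png

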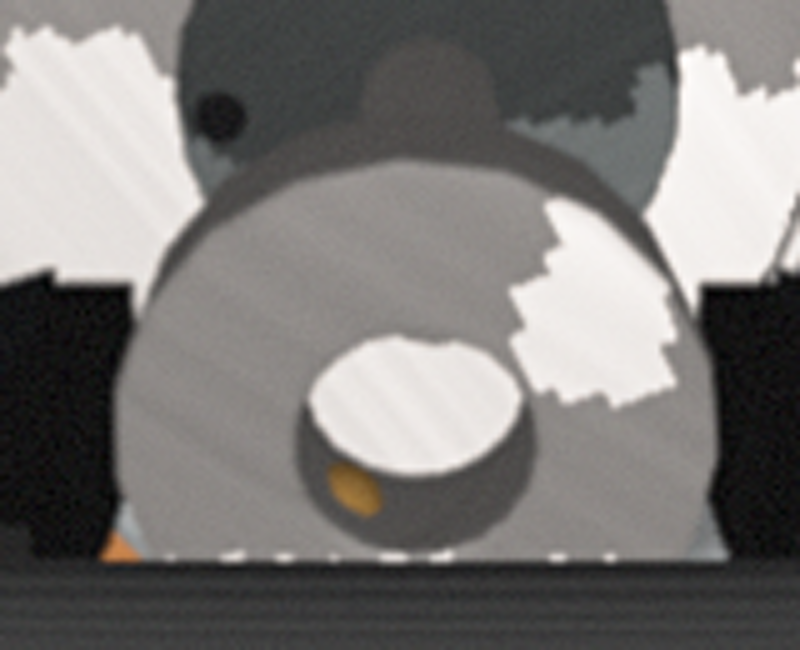

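View pics/scene5c.png

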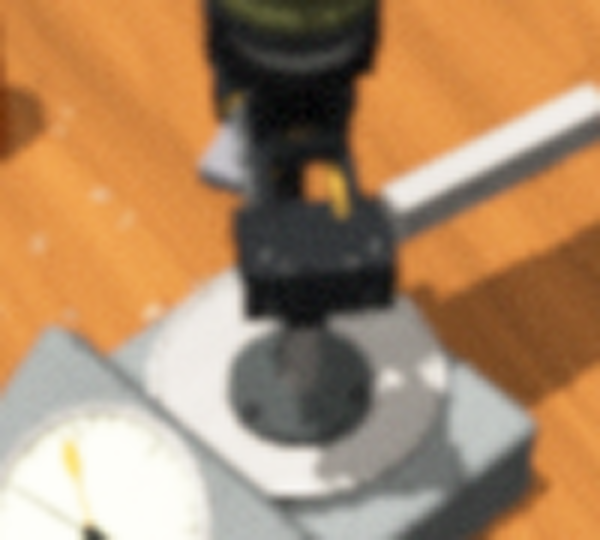

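View pics/top5c.png

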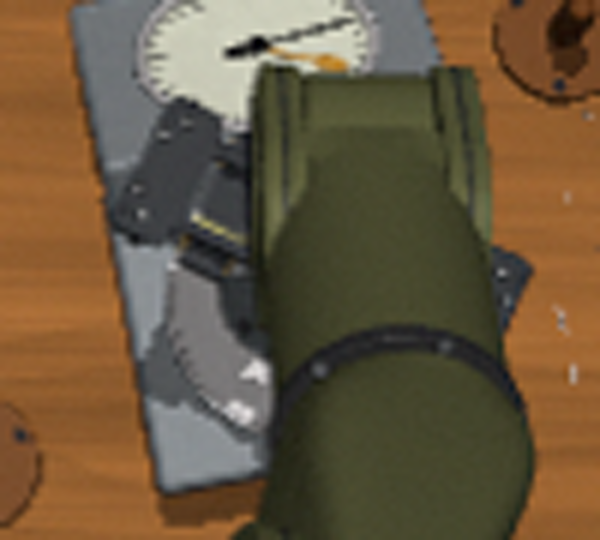

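```bash
python3 - <<'E'
from h import *
s=r.get_state();T=R.from_quat(s["eef_rot"])
print(s["tool_pos"])
# edges of flange at row of widest
for z,u in ((.107,285.4),(.14,286)):
  for row in (200,212): 
    P=onplane("wrist",[u,row],z)[0];print(z,tool(P)[:2])
print("bore",tool(onplane("wrist",[283.0,190+443/5-.4],s["tool_pos"][2]+.00125)[0]))
tx,ty=T.apply([1,0,0]),T.apply([0,1,0])
C=np.array([.4920,-.1976,0])
for z,rad in ((.107,.038),(.11,.010),(.16,.01),(.178,.007)):
  for a in (-ty,ty,tx): print(z,proj("wrist",C+[0,0,z]+rad*a).round(1))
E
```

```text
[ 0.49477258 -0.20005075  0.20283605]
0.107 [1.23782613 0.11902748]
0.107 [0.3164635  0.12022712]
0.14 [2.1028231  0.12777983]
0.14 [1.31465952 0.1292136 ]
bore [ 0.10353036 -0.07019034 -0.12536855]
0.107 [[234.  211.2]]
0.107 [[336.3 211.1]]
0.107 [[285.2 159.9]]
0.11 [[271.6 212.3]]
0.11 [[298.8 212.3]]
0.11 [[285.2 199.1]]
0.16 [[268.8 237.5]]
0.16 [[303.  237.4]]
0.16 [[286.  221.2]]
0.178 [[273.1 249.9]]
0.178 [[299.5 249.9]]
0.178 [[286.3 237.6]]
```

```bash
python3 -m inch '[[1,[0.25,0.18,0],0],[1,[0.25,0.18,0.3],0],[1,[0.25,0.18,0.8],0],[1,[0.25,0.18,1.1],0],[1,[0.25,0.18,1.4],0],[1,[0.25,0.18,1.4],0]]'
python3 - <<'E'
from h import *
im=snap("wrist","w6");crop(im,200,190,160,130,5,"w6c")
im=snap("scene","scene6");crop(im,200,150,120,100,6,"s6c")
s=r.get_state();print(s["tool_pos"],s["contact_force"],s["moment"])
E
```

```text
clock: 6.5
tool_pos: [0.4914, -0.197, 0.1871]
eef_rot: [0.211, 0.977, 0.0, -0.001]
contact_force: [-0.3, 0.6, -4.0]
opening: 0.632
[ 0.49167238 -0.19704802  0.18752952] [ 1.40156023  0.27038415 -2.70577775] [-0.044976    0.05717439 -0.00818656]
```

View pics/w6c.png

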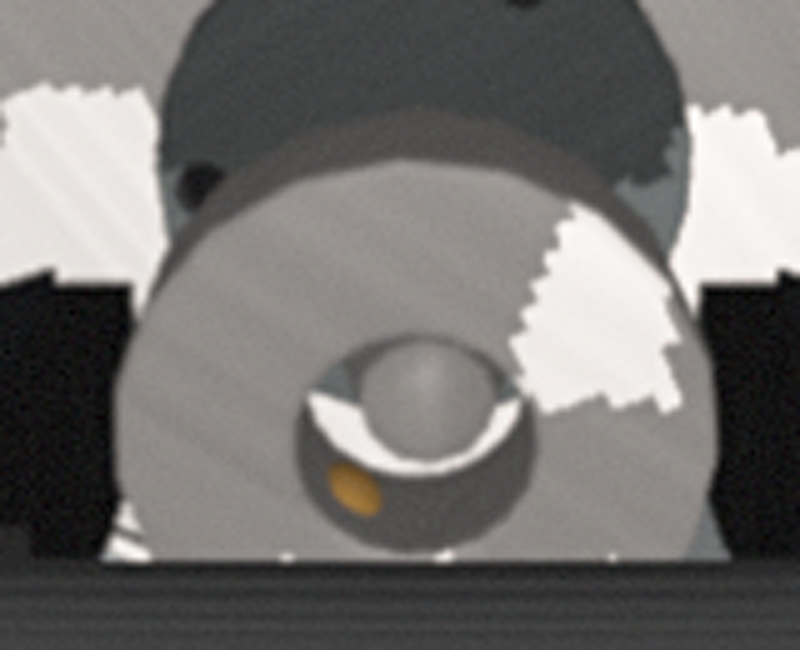

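View pics/s6c.png

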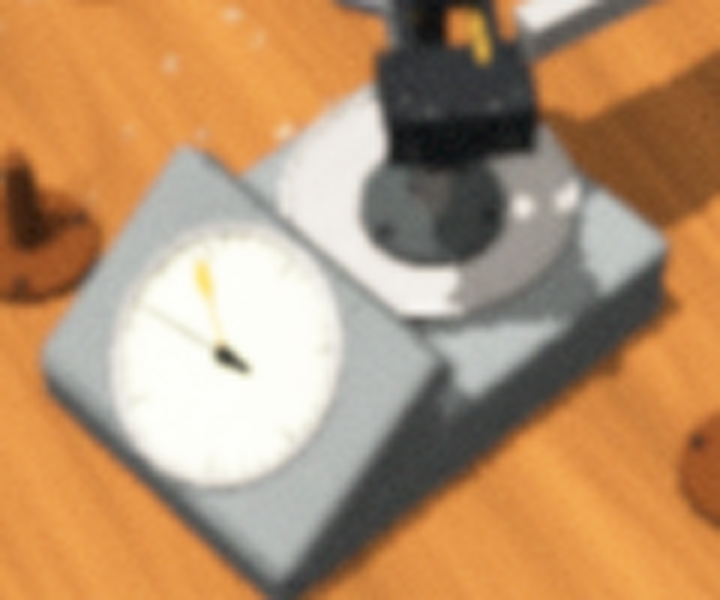

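```bash
python3 - <<'E'
from h import *
s=r.get_state();Z=s["tool_pos"][2]
print("bore",tool(onplane("wrist",[283.0,190+443/5-.4],Z+.00125)[0]))
for z in (.175,.177,.178): print(tool(onplane("wrist",[285,268.8],z)[0]))
E
```

```text
bore [ 0.10036028 -0.06909786 -0.1249753 ]
[-0.12386083  0.03208274  1.25291767]
[-0.02271598  0.0305332   1.05294709]
[0.02785645 0.02975843 0.9529618 ]
```

```bash
python3 -m inch '[[1,[-0.1,0.1,0],0],[1,[-0.1,0.1,0.4],0],[1,[-0.1,0.1,0.7],0],[1,[-0.1,0.1,1.0],0],[1,[-0.1,0.1,1.0],0]]' 50; python3 -m inch '[[1,[0,0,0.3],0],[1,[0,0,0.6],0],[1,[0,0,0.9],0],[1,[0,0,1.2],0],[1,[0,0,1.2],0]]'; python3 - <<'E'
from h import *
im=snap("scene","scene7");crop(im,200,150,120,100,6,"s7c")
s=r.get_state();print(s["tool_pos"],s["contact_force"],s["moment"])
E
```

```text
clock: 7.1
tool_pos: [0.4926, -0.1965, 0.1772]
eef_rot: [0.211, 0.977, 0.0, -0.001]
contact_force: [-0.3, -0.2, -2.2]
opening: 0.629
clock: 7.6
tool_pos: [0.4931, -0.1966, 0.1654]
eef_rot: [0.211, 0.977, 0.0, 0.0]
contact_force: [-0.8, -0.8, -2.6]
opening: 0.627
[ 0.49316811 -0.19665585  0.16550114] [ 1.37141392 -2.79101738 -1.62388922] [-0.29495469 -0.24921985  0.01158826]
```

View pics/s7c.png

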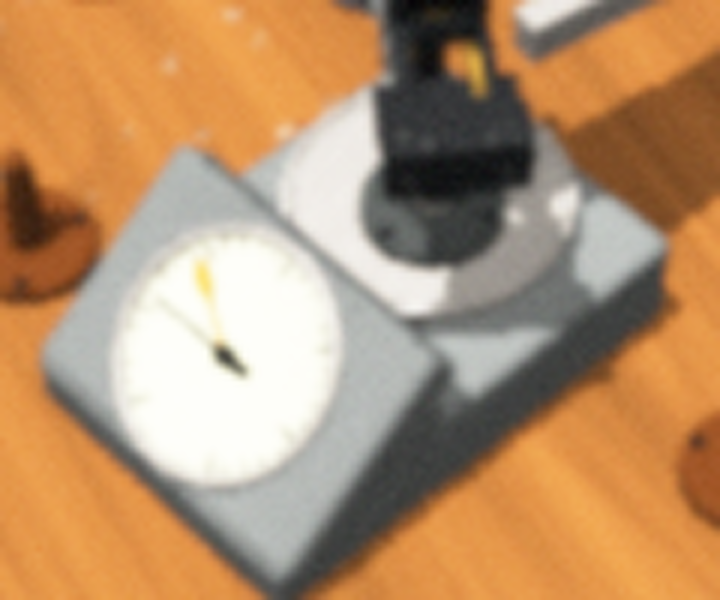

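```bash
python3 -m inch '[[1,[0,0,0.3],0],[1,[0,0,0.6],0],[1,[0,0,0.9],0],[1,[0,0,0.9],0]]'; python3 -m inch '[[1,[0,0,0.3],0],[1,[0,0,0.6],0],[1,[0,0,0.9],0],[1,[0,0,0.9],0]]'; python3 - <<'E'
from h import *
im=snap("scene","scene8");crop(im,200,150,120,100,6,"s8c")
im=snap("wrist","w8");crop(im,200,190,160,130,5,"w8c")
s=r.get_state();print(s["tool_pos"],s["contact_force"],s["moment"])
E
```

```text
clock: 8.05
tool_pos: [0.4935, -0.1963, 0.1567]
eef_rot: [0.211, 0.977, 0.0, 0.0]
contact_force: [0.1, 0.3, 2.2]
opening: 0.628
clock: 8.45
tool_pos: [0.4935, -0.1962, 0.1473]
eef_rot: [0.211, 0.977, 0.0, 0.0]
contact_force: [1.9, 0.2, 1.2]
opening: 0.626
[ 0.49345346 -0.19624471  0.14747284] [ 2.13427926 -0.14661876 -0.07639065] [ 0.20166416 -0.48313675  0.02328352]
```

View pics/s8c.png

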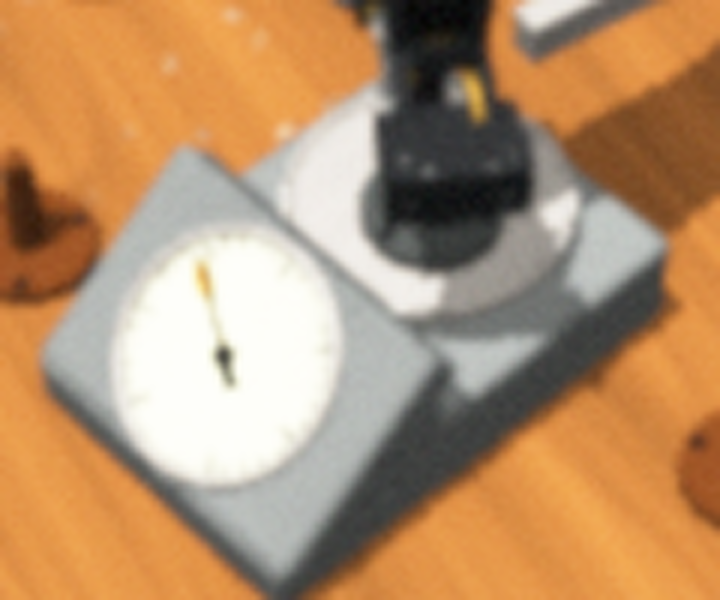

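View pics/w8c.png

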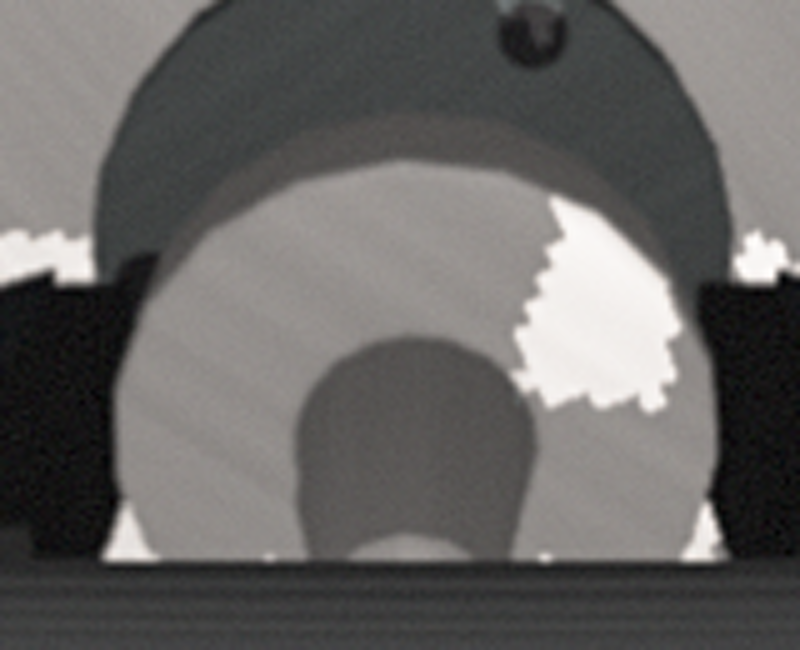

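```bash
python3 -m inch '[[1,[0,0,0.3],0],[1,[0,0,0.6],0],[1,[0,0,0.9],0],[1,[0,0,1.2],0],[1,[0,0,1.2],0]]'; python3 - <<'E'
from h import *
im=snap("scene","scene9");crop(im,200,150,120,100,6,"s9c")
s=r.get_state();print(s["tool_pos"],s["contact_force"],s["moment"])
E
```

```text
clock: 9.05
tool_pos: [0.4926, -0.1968, 0.1353]
eef_rot: [0.211, 0.977, -0.0, -0.0]
contact_force: [-0.2, -0.2, 2.6]
opening: 0.629
[ 0.49266557 -0.19677271  0.13534429] [ 1.09213886 -0.18595866  2.08645478] [-0.0715253  -0.16530445  0.02484575]
```

View pics/s9c.png

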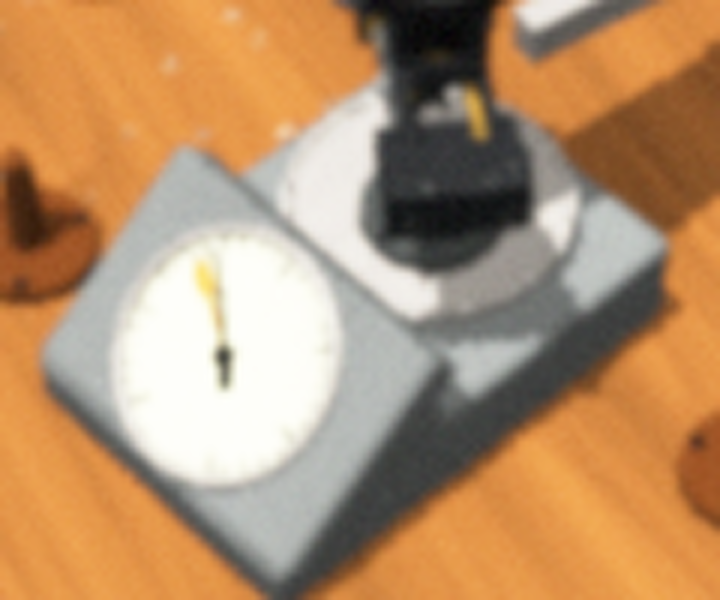

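```bash
python3 -m inch '[[0.2,[0,0,0],0],[0.2,[0,0,0],0],[0.2,[0,0,0],0],[0.2,[0,0,-2],0],[0.2,[0,0,-4.5],0],[0.63,[0,0,-4.5],0],[0.63,[0,0,-4.5],0],[0.63,[0,0,-4.5],0],[0.63,[0,0,-4.5],0]]'; python3 - <<'E'
from h import *
im=snap("scene","scene10");crop(im,200,150,120,100,6,"s10c")
im=snap("wrist","w10");crop(im,150,160,260,160,3,"w10c")
s=r.get_state();print(s["tool_pos"],s["contact_force"],s["moment"])
E
```

```text
clock: 10.0
tool_pos: [0.4923, -0.1964, 0.1798]
eef_rot: [0.211, 0.977, 0.0, -0.001]
contact_force: [-0.3, 0.4, -0.2]
opening: 0.46
[ 0.49255881 -0.19637368  0.17996953] [-0.80127602  0.57266039 -0.17865544] [-0.04029214  0.04159347  0.00544097]
```

View pics/s10c.png

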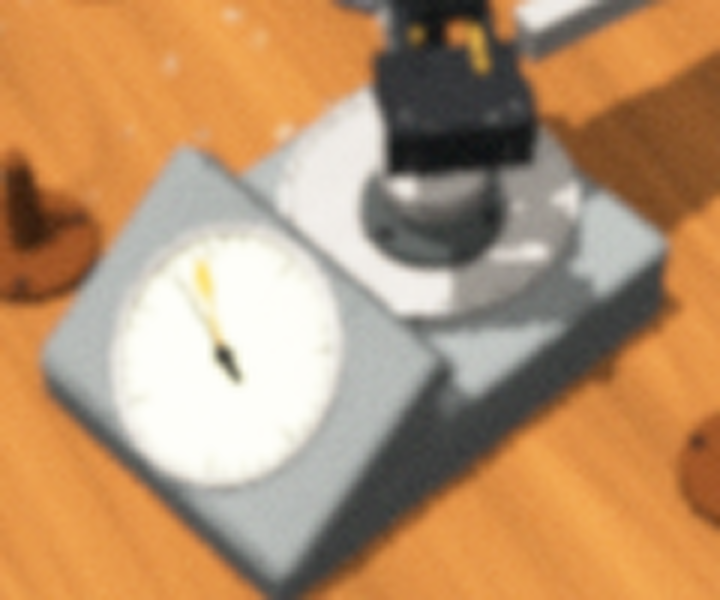

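View pics/w10c.png

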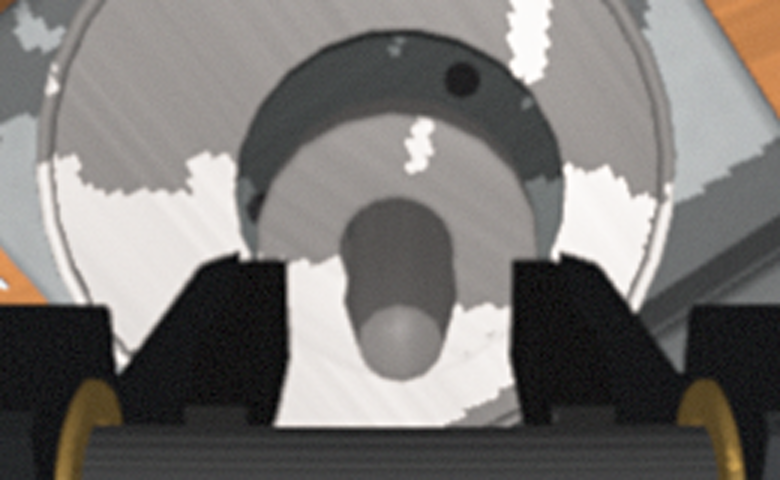

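```bash
python3 -m inch '[[0.63,[0,0,1],0],[0.63,[0,0,2],0],[0.63,[0,0,2.7],0],[0.63,[0,0,3.1],0],[0.63,[0,0,3.4],0],[0.63,[0,0,3.7],0],[0.63,[0,0,4.0],0],[0.63,[0,0,4.0],0]]';  python3 -m inch '[[0.63,[0,0,0.2],0],[0.63,[0,0,0.4],0],[0.63,[0,0,0.6],0],[0.63,[0,0,0.6],0]]'; python3 - <<'E'
from h import *
im=snap("scene","scene11");crop(im,200,150,120,100,6,"s11c")
s=r.get_state();print(s["tool_pos"],s["contact_force"],s["moment"],s["opening"])
E
```

```text
clock: 10.9
tool_pos: [0.4928, -0.1965, 0.1405]
eef_rot: [0.211, 0.977, 0.0, -0.0]
contact_force: [-1.8, 0.1, 1.4]
opening: 0.37
clock: 11.3
tool_pos: [0.493, -0.1965, 0.1344]
eef_rot: [0.211, 0.977, 0.0, -0.0]
contact_force: [-2.2, -0.5, 3.2]
opening: 0.369
[ 0.49295787 -0.19647331  0.13449056] [-1.30259096 -0.24328032  2.4376592 ] [-0.0305369   0.23339414  0.04497424] 0.37301358924976086
```

View pics/s11c.png

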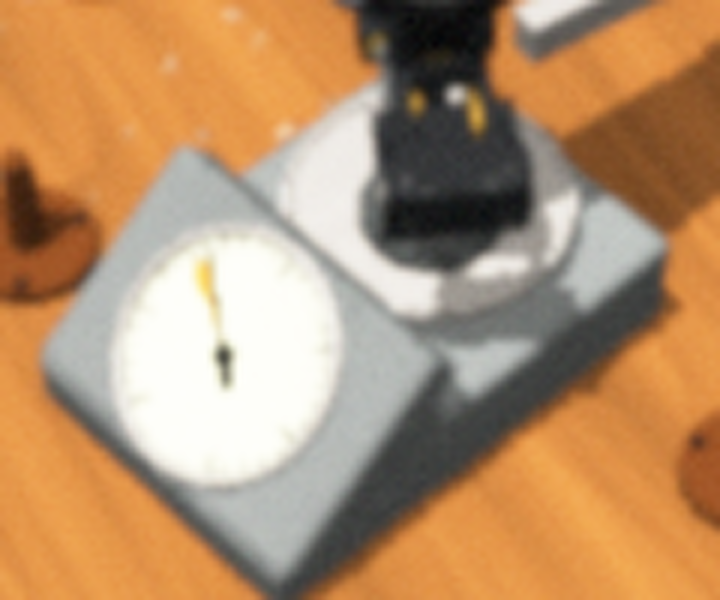

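```bash
python3 -m inch '[[0.63,[0,0,0.2],0],[0.63,[0,0,0.4],0],[0.63,[0,0,0.4],0]]';  python3 -m inch '[[0.63,[0,0,0.2],0],[0.63,[0,0,0.4],0],[0.63,[0,0,0.4],0],[0.63,[0,0,0.4],0]]'; python3 - <<'E'
from h import *
im=snap("scene","scene12");crop(im,200,150,120,100,6,"s12c")
s=r.get_state();print(s["tool_pos"],s["contact_force"],s["moment"],s["opening"])
E
```

```text
clock: 11.65
tool_pos: [0.493, -0.1965, 0.1309]
eef_rot: [0.211, 0.977, -0.0, -0.0]
contact_force: [-2.7, 0.6, 8.5]
opening: 0.37
clock: 12.05
tool_pos: [0.493, -0.1965, 0.1276]
eef_rot: [0.211, 0.977, -0.0, 0.0]
contact_force: [-3.3, 0.9, 13.2]
opening: 0.373
[ 0.49296049 -0.19647307  0.12761299] [-4.28731102  1.06395988 13.83881366] [0.15990126 0.75167449 0.00794596] 0.3691245513578377
```

View pics/s12c.png

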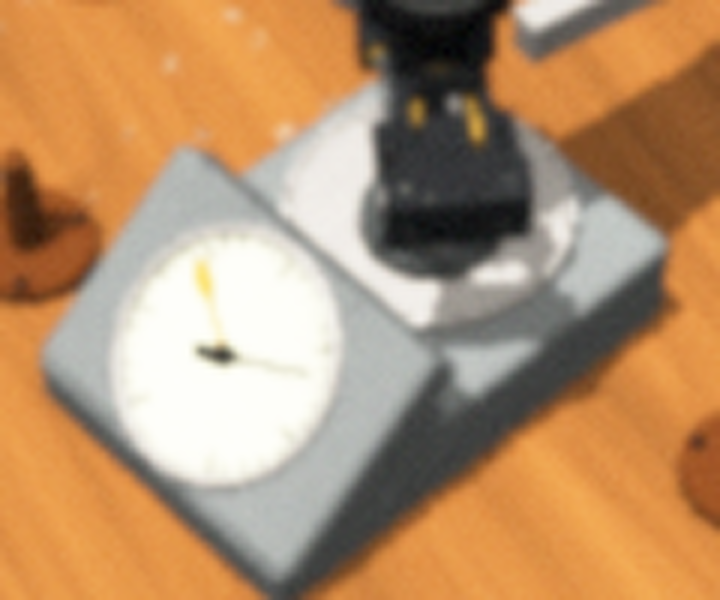

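```bash
python3 -m inch '[[0.63,[0,0,-1],0],[0.6,[0,0,-4],0],[0.4,[0,0,-8],0],[0,[-4,0,-12],0],[0,[-8,0,-15],0],[0,[-8,0,-15],0]]'; python3 - <<'E'
from h import *
im=snap("wrist","w13");crop(im,170,0,220,160,3,"w13c")
im=snap("scene","scene13");crop(im,200,150,120,100,6,"s13c")
s=r.get_state();print(s["tool_pos"],s["contact_force"],tool([.4785,.365,.15]))
E
```

```text
clock: 12.7
tool_pos: [0.5721, -0.2319, 0.2813]
eef_rot: [0.212, 0.977, -0.0, 0.007]
contact_force: [0.3, -0.2, -0.4]
opening: 0.742
[ 0.56711587 -0.22994274  0.27719379] [-0.80752623  0.2842071  -0.90631302] [32.70657188 50.49140622 12.67978817]
```

View pics/w13c.png

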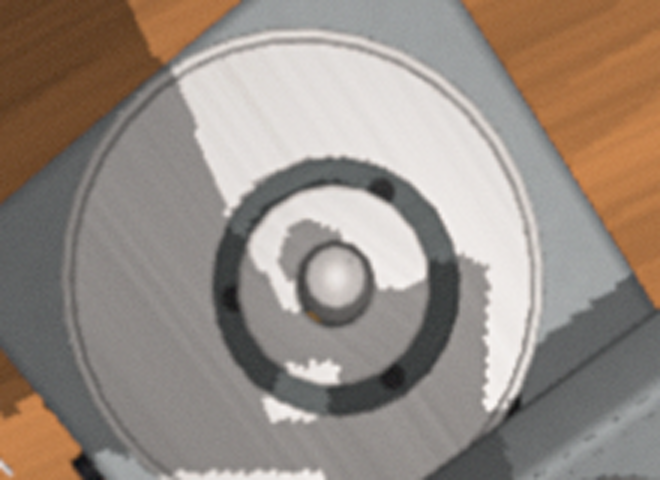

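View pics/s13c.png

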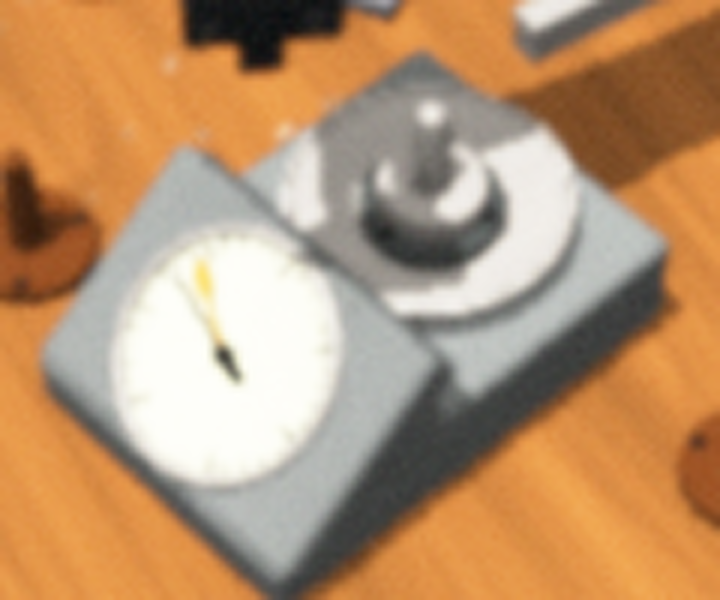

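```bash
python3 -m inch '[[0,[2.4,3.6,0],0],[0,[4.8,7.2,0],0],[0,[7.2,10.8,0],0],[0,[9.6,14.6,0],0],[0,[12,18.4,0],0],[0,[14.4,22.2,1],0],[0,[16.8,26,2],0],[0,[19.2,29.8,4],0],[0,[21.6,33.5,6],0],[0,[24,37.2,8],0],[0,[26.4,41,10],0],[0,[28.8,44.6,12],0],[0,[31,48,12.7],0],[0,[32.7,50.5,12.7],0],[0,[32.7,50.5,12.7],0],[0,[32.7,50.5,12.7],0],[0,[32.7,50.5,12.7],0]]'; python3 - <<'E'
from h import *
s=r.get_state();print(s["tool_pos"],s["q"].round(2))
im=snap("wrist","w14");crop(im,230,145,120,100,6,"w14c")
for o in viewer.outline_of("wrist","disc1"):
    m=o["pixels"]; c=np.argwhere(m).mean(0)[::-1]
    print(round(o["p"],2),o["bbox"],c.round(1),onplane("wrist",c,.012)[0].round(4))
E
```

```text
clock: 14.5
tool_pos: [0.4763, 0.3626, 0.149]
eef_rot: [0.212, 0.977, -0.002, -0.0]
contact_force: [1.2, -0.2, -0.3]
opening: 1.002
[0.47633703 0.36262744 0.1489915 ] [-0.6   0.79 -0.22  1.73  0.26  0.64  0.17]
0.98 [253.8, 170.2, 67.2, 65.4] [286.5 203.4] [0.4794 0.3643 0.012 ]
0.7 [316.2, 268.3, 55.4, 33.7] [344.5 290.1] [0.5801 0.3792 0.012 ]
0.66 [220.2, 336.1, 55.3, 42.3] [245.7 355.2] [0.6085 0.2601 0.012 ]
```

View pics/w14c.png

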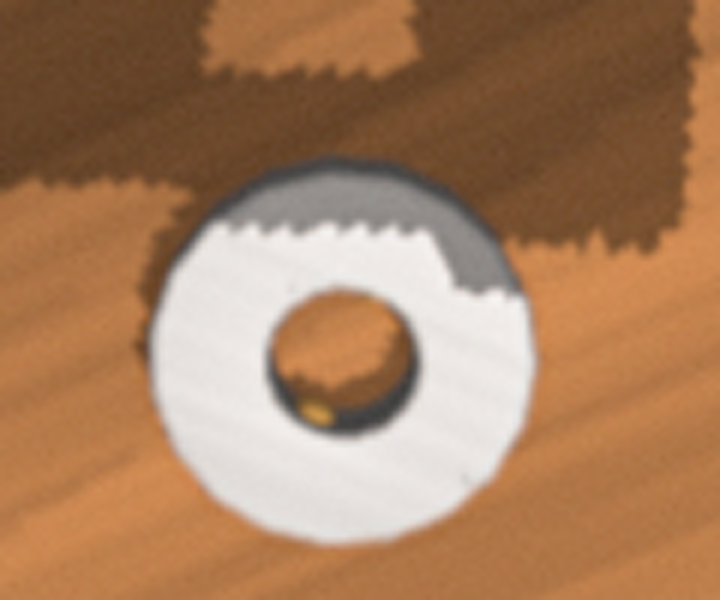

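View pics/w14.png

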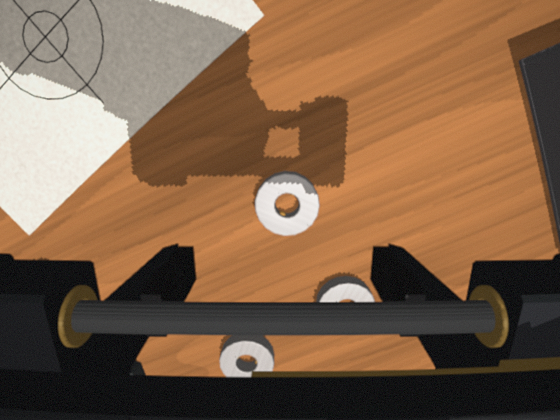

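```bash
python3 - <<'E'
from h import *
print(tool(onplane("wrist",[286.8,204.8],.016)[0]))
E
```

```text
[-0.17793601  0.27408852 13.35043085]
```

```bash
python3 -m inch '[[0,[-0.2,0.15,4.5],0],[0,[-0.2,0.15,9],0],[0,[-0.2,0.15,12],0],[0,[-0.2,0.15,13.2],0],[0,[-0.2,0.15,13.4],0],[0,[-0.2,0.15,13.4],0],[0,[-0.2,0.15,13.4],0]]' 45; python3 - <<'E'
from h import *
s=r.get_state();print(s["tool_pos"],s["contact_force"])
im=snap("wrist","w15");crop(im,210,205,140,110,5,"w15c")
E
```

```text
clock: 15.3
tool_pos: [0.48, 0.3661, 0.0169]
eef_rot: [0.212, 0.977, 0.001, 0.001]
contact_force: [-0.5, -0.1, -0.4]
opening: 1.005
[0.47997825 0.36611041 0.01686332] [-0.52751438 -0.14547248 -0.44676523]
```

View pics/w15c.png

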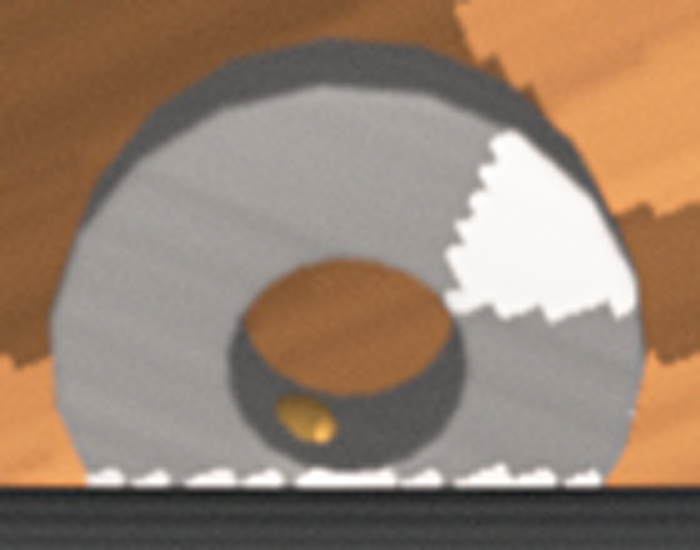

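```bash
python3 -m inch '[[0,[0,-0.2,0.2],0],[0,[0,-0.2,0.2],0],[1,[0,-0.2,0.2],0],[1,[0,-0.2,0.2],0],[1,[0,-0.2,0.2],0],[1,[0,-0.2,0.2],0],[1,[0,-0.2,0.2],0]]' 50; python3 - <<'E'
from h import *
s=r.get_state();print(s["tool_pos"],s["contact_force"],s["opening"],tool([.568,-.229,.29]))
E
```

```text
clock: 16.05
tool_pos: [0.4786, 0.364, 0.0145]
eef_rot: [0.211, 0.977, 0.0, 0.0]
contact_force: [0.2, 0.2, 5.2]
opening: 0.621
[0.47864359 0.3640275  0.0145309 ] [0.239425   0.23166839 5.2237399 ] 0.6213330839342796 [-32.66202704 -50.29627389 -27.54942776]
```

```bash
python3 -m inch '[[1,[0,0,-3],0],[1,[0,0,-8],0],[1,[0,0,-13],0],[1,[-2,-3,-16.5],0],[1,[-4.2,-6.5,-19.5],0],[1,[-6.5,-10,-22],0],[1,[-9,-13.7,-24.5],0],[1,[-11.5,-17.5,-26.5],0],[1,[-14,-21.3,-27.5],0],[1,[-16.5,-25.2,-27.5],0],[1,[-19,-29,-27.5],0],[1,[-21.5,-33,-27.5],0],[1,[-24,-37,-27.5],0],[1,[-26.5,-40.8,-27.5],0],[1,[-29,-44.6,-27.5],0],[1,[-31.3,-48,-27.5],0],[1,[-32.7,-50.3,-27.5],0],[1,[-32.7,-50.3,-27.5],0],[1,[-32.7,-50.3,-27.5],0]]'
python3 - <<'E'
from h import *
s=r.get_state();print(s["tool_pos"],s["contact_force"],s["opening"])
im=snap("wrist","w16"); crop(im,230,55,100,100,5,"w16a"); crop(im,215,205,140,110,5,"w16b")
E
```

```text
clock: 17.95
tool_pos: [0.5673, -0.2293, 0.2878]
eef_rot: [0.212, 0.977, 0.0, -0.001]
contact_force: [-0.1, 0.4, -2.7]
opening: 0.617
[ 0.56732787 -0.22927052  0.28777674] [-0.08943761  0.37885804 -2.67896769] 0.6165362465065066
```

View pics/w16a.png

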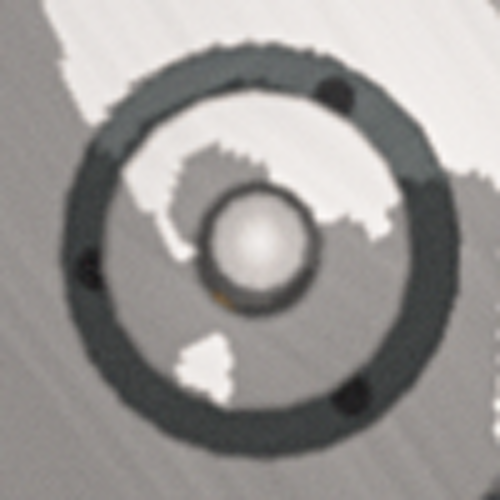

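View pics/w16b.png

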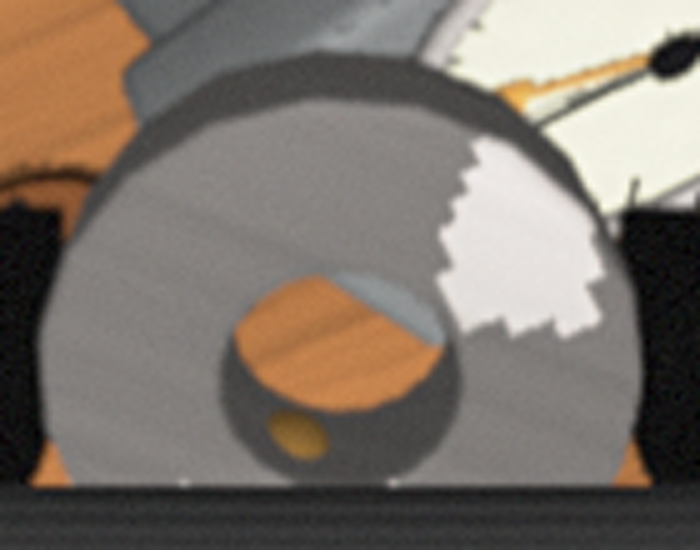

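```bash
python3 - <<'E'
from h import *
Z=r.get_state()["tool_pos"][2]+.0015
a=tool(onplane("wrist",[281.6,102.8],.1755)[0]);b=tool(onplane("wrist",[282.9,280.6],Z)[0]);print(a,b,a-b)
c=tool(onplane("wrist",[230+262/5-.4,55+250/5-.4],.1055)[0]);print("flange",c)
print(onplane("wrist",[281.6,102.8],.1755)[0])
E
```

```text
[ 8.13604724 -0.15031674 11.27130129] [-0.00446546 -0.07354721 -0.1500758 ] [ 8.1405127  -0.07676953 11.42137709]
flange [ 8.23378924 -0.13295442 18.27154539]
[ 0.4928165  -0.19547967  0.1755    ]
```

```bash
python3 -m inch '[[1,[4,0,3],0],[1,[8.1,0.05,6],0],[1,[8.1,0.05,8.5],0],[1,[8.1,0.05,8.8],0],[1,[8.1,0.05,9.4],0],[1,[8.1,0.05,9.8],0],[1,[8.1,0.05,9.8],0],[1,[8.1,0.05,9.8],0]]'
python3 - <<'E'
from h import *
im=snap("wrist","w17");crop(im,200,190,160,130,5,"w17c")
s=r.get_state();print(s["tool_pos"],s["contact_force"])
E
```

```text
clock: 18.8
tool_pos: [0.4957, -0.1954, 0.1913]
eef_rot: [0.211, 0.977, 0.0, 0.001]
contact_force: [-0.3, 0.1, -2.0]
opening: 0.614
[ 0.49557186 -0.19538949  0.19129747] [ 0.12072045 -0.08763027 -3.31060481]
```

View pics/w17c.png

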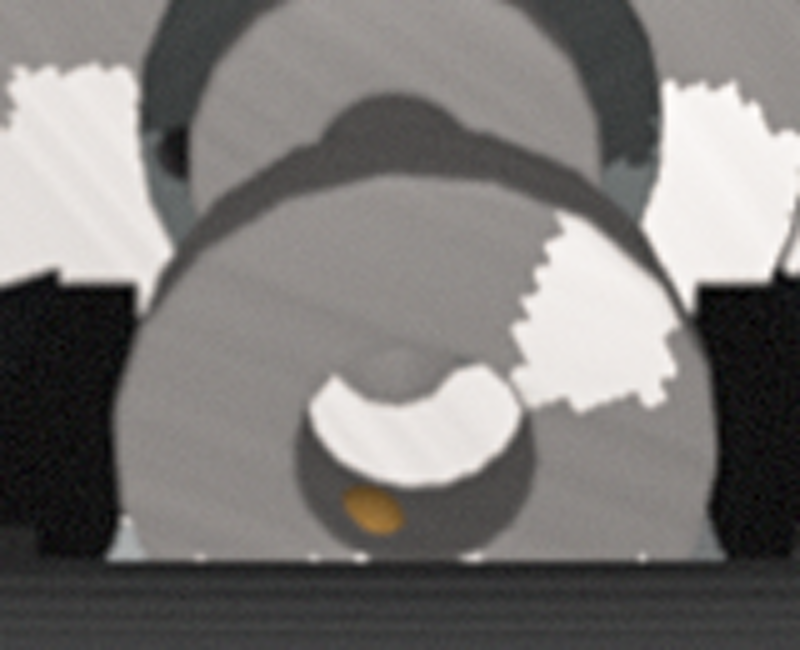

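```bash
python3 - <<'E'
from h import *
Z=r.get_state()["tool_pos"][2]+.0015
a=tool(onplane("wrist",[279.6,256.6],.1745)[0]);b=tool(onplane("wrist",[282.8,280.6],Z)[0]);print(a,b,a-b)
s=r.get_state();T=R.from_quat(s["eef_rot"]);C=np.array([.4928,-.1955,0])
for ox in (0,.001,.002,.003):
  P=C+T.apply([-ox,0,0]); print(ox,[proj("wrist",P+[0,0,.1735]+.007*T.apply([-1,0,0]))[0].round(1)])
E
```

```text
[ 0.34598432 -0.23843448  1.67910978] [-0.0052329  -0.07803539 -0.15001733] [ 0.35121722 -0.16039909  1.82912711]
0 [array([281.9, 269.9])]
0.001 [array([281.9, 271.6])]
0.002 [array([281.9, 273.4])]
0.003 [array([281.9, 275.1])]
```

```bash
python3 -m inch '[[1,[0.28,-0.15,0],0],[1,[0.28,-0.15,0.3],0],[1,[0.28,-0.15,0.6],0],[1,[0.28,-0.15,0.6],0]]'
python3 - <<'E'
from h import *
im=snap("wrist","w18");crop(im,200,190,160,130,5,"w18c")
s=r.get_state();print(s["tool_pos"],s["contact_force"])
E
```

```text
clock: 19.25
tool_pos: [0.4913, -0.1953, 0.1842]
eef_rot: [0.211, 0.977, 0.0, -0.0]
contact_force: [0.1, 0.6, -2.6]
opening: 0.617
[ 0.4914191  -0.1953082   0.18439541] [ 0.24859699  1.69198325 -2.570531  ]
```

View pics/w18c.png

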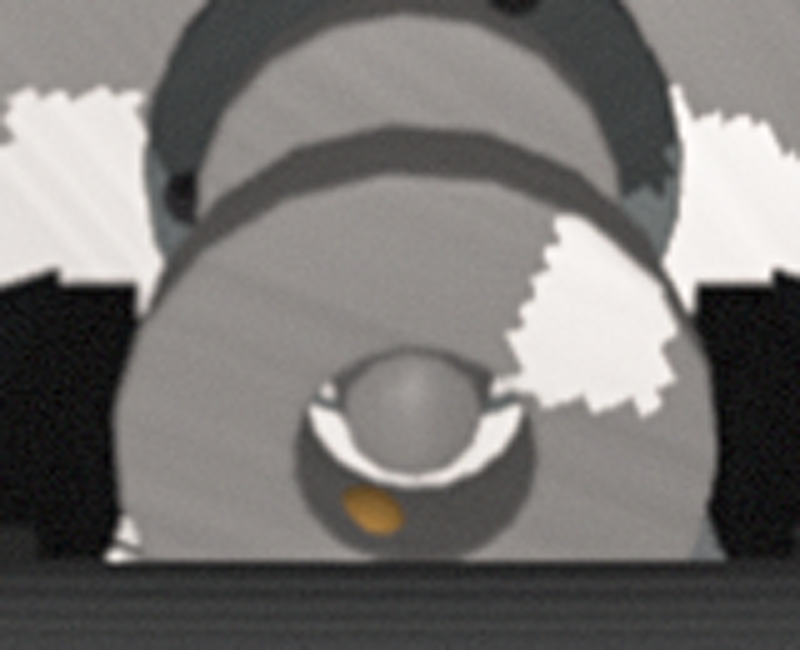

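```bash
python3 -m inch '[[1,[-0.12,0,0],0],[1,[-0.12,0,0.4],0],[1,[-0.12,0,0.8],0],[1,[-0.12,0,1.2],0],[1,[-0.12,0,1.2],0]]'; python3 -m inch '[[1,[0,0,0.3],0],[1,[0,0,0.6],0],[1,[0,0,0.9],0],[1,[0,0,1.2],0],[1,[0,0,1.2],0]]';python3 -m inch '[[1,[0,0,0.3],0],[1,[0,0,0.6],0],[1,[0,0,0.9],0],[1,[0,0,1.2],0],[1,[0,0,1.2],0]]'; python3 - <<'E'
from h import *
im=snap("scene","scene19");crop(im,200,150,120,100,6,"s19c")
s=r.get_state();print(s["tool_pos"],s["contact_force"])
E
```

```text
clock: 19.8
tool_pos: [0.4924, -0.1958, 0.172]
eef_rot: [0.211, 0.977, 0.0, -0.0]
contact_force: [0.1, 0.1, -2.1]
opening: 0.621
clock: 20.3
tool_pos: [0.4931, -0.1959, 0.161]
eef_rot: [0.211, 0.977, -0.0, 0.0]
contact_force: [-0.9, 0.3, 4.7]
opening: 0.616
clock: 20.8
tool_pos: [0.4929, -0.1957, 0.1483]
eef_rot: [0.211, 0.977, 0.0, 0.0]
contact_force: [-0.5, 0.4, 2.4]
opening: 0.618
[ 0.4928783  -0.1957354   0.14847555] [-0.74651266  0.0892406   1.94328117]
```

View pics/s19c.png

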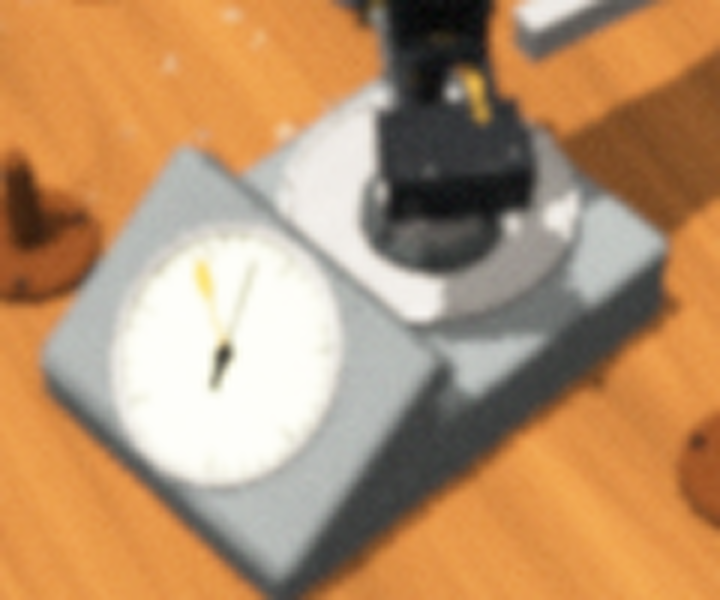

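```bash
python3 -m inch '[[1,[0,0,0.3],0],[1,[0,0,0.6],0],[1,[0,0,0.9],0],[1,[0,0,0.9],0]]'; python3 -m inch '[[1,[0,0,0.2],0],[1,[0,0,0.4],0],[1,[0,0,0.4],0]]';python3 -m inch '[[1,[0,0,0.2],0],[1,[0,0,0.4],0],[1,[0,0,0.4],0]]'
```

```text
clock: 21.25
tool_pos: [0.4927, -0.1957, 0.1392]
eef_rot: [0.211, 0.977, 0.0, -0.0]
contact_force: [0.4, 0.7, 1.8]
opening: 0.619
clock: 21.55
tool_pos: [0.4927, -0.1958, 0.1354]
eef_rot: [0.211, 0.977, 0.0, -0.0]
contact_force: [0.5, 0.1, 3.4]
opening: 0.618
clock: 21.85
tool_pos: [0.4927, -0.1959, 0.1316]
eef_rot: [0.211, 0.977, 0.0, -0.0]
contact_force: [0.2, 0.1, 3.9]
opening: 0.622
```

```bash
python3 -m inch '[[1,[0,0,0.2],0],[1,[0,0,0.3],0],[1,[0,0,0.3],0]]';python3 -m inch '[[1,[0,0,0.2],0],[1,[0,0,0.2],0],[1,[0,0,0.2],0]]'
```

```text
clock: 22.15
tool_pos: [0.4927, -0.1959, 0.1291]
eef_rot: [0.211, 0.977, -0.0, 0.0]
contact_force: [-1.3, 0.9, 8.2]
opening: 0.616
clock: 22.45
tool_pos: [0.4927, -0.1959, 0.1274]
eef_rot: [0.211, 0.977, -0.0, 0.0]
contact_force: [-1.2, 0.7, 11.4]
opening: 0.621
```

```bash
python3 -m inch '[[0.2,[0,0,0],0],[0.2,[0,0,0],0],[0.2,[0,0,0],0],[0.2,[0,0,-2],0],[0.2,[0,0,-4.5],0],[0.63,[0,0,-5.3],0],[0.63,[0,0,-5.3],0],[0.63,[0,0,-5.3],0],[0.63,[0,0,-5.3],0]]'; python3 - <<'E'
from h import *
im=snap("scene","scene21");crop(im,200,150,120,100,6,"s21c")
im=snap("wrist","w21");crop(im,150,160,260,160,3,"w21c")
s=r.get_state();print(s["tool_pos"],s["contact_force"],s["moment"])
E
```

```text
clock: 23.35
tool_pos: [0.4919, -0.1957, 0.1786]
eef_rot: [0.211, 0.977, 0.0, -0.001]
contact_force: [0.5, -0.5, -0.5]
opening: 0.459
[ 0.49215168 -0.1956744   0.17878749] [ 0.80938069 -0.43448567  0.04174762] [-0.05383394 -0.00516585  0.05237642]
```

View pics/s21c.png

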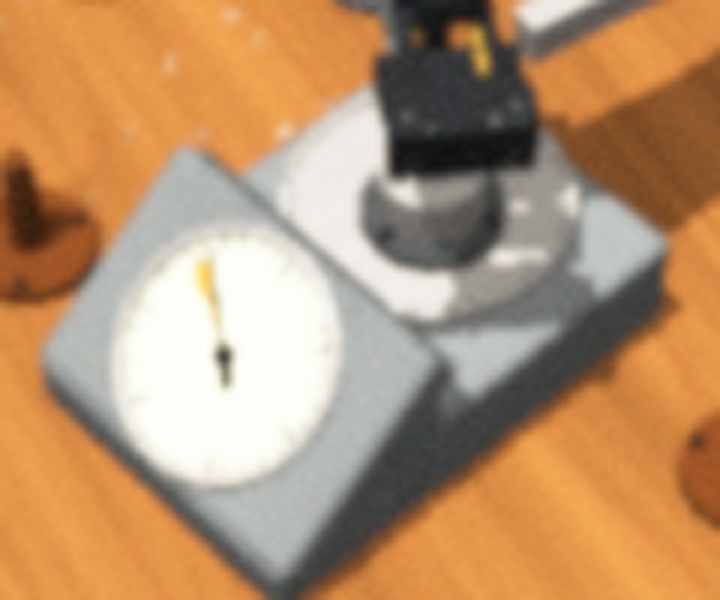

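View pics/w21c.png

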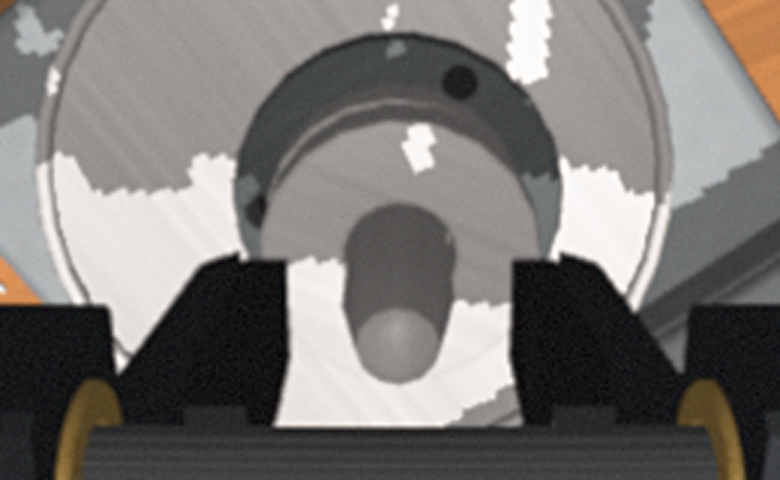

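```bash
python3 -m inch '[[0.63,[0,0,1],0],[0.63,[0,0,2],0],[0.63,[0,0,2.6],0],[0.63,[0,0,2.9],0],[0.63,[0,0,3.1],0],[0.63,[0,0,3.1],0]]'; python3 -m inch '[[0.63,[0,0,0.2],0],[0.63,[0,0,0.4],0],[0.63,[0,0,0.4],0]]'
```

```text
clock: 24.05
tool_pos: [0.4921, -0.1956, 0.1486]
eef_rot: [0.211, 0.977, 0.0, -0.001]
contact_force: [-2.1, 0.9, 3.2]
opening: 0.366
clock: 24.35
tool_pos: [0.4922, -0.1957, 0.1452]
eef_rot: [0.211, 0.977, -0.0, -0.0]
contact_force: [-3.6, 0.8, 8.1]
opening: 0.369
```

```bash
python3 -m inch '[[0.63,[0,0,0.2],0],[0.63,[0,0,0.35],0],[0.63,[0,0,0.35],0]]'; python3 -m inch '[[0.63,[0,0,-1],0],[0.6,[0,0,-4],0],[0.4,[0,0,-8],0],[0,[-4,0,-12],0],[0,[-8,0,-16],0],[0,[-11,0,-16],0],[0,[-11,0,-16],0],[0,[-11,0,-16],0]]'; python3 - <<'E'
from h import *
im=snap("wrist","w23");crop(im,170,0,220,160,3,"w23c")
im=snap("scene","scene23");crop(im,200,150,120,100,6,"s23c")
im=snap("top","top23");crop(im,260,150,90,110,6,"t23c")
print(r.get_state()["tool_pos"])
E
```

```text
clock: 24.65
tool_pos: [0.4922, -0.1957, 0.1422]
eef_rot: [0.211, 0.977, -0.0, -0.0]
contact_force: [-4.7, 1.4, 13.0]
opening: 0.371
clock: 25.45
tool_pos: [0.5929, -0.2413, 0.3009]
eef_rot: [0.211, 0.977, 0.0, -0.0]
contact_force: [0.3, 0.4, -0.5]
opening: 0.92
[ 0.59140745 -0.24066789  0.30044056]
```

View pics/w23.png

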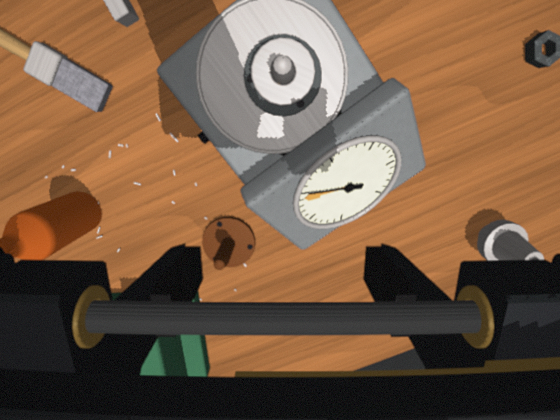

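View pics/s23c.png

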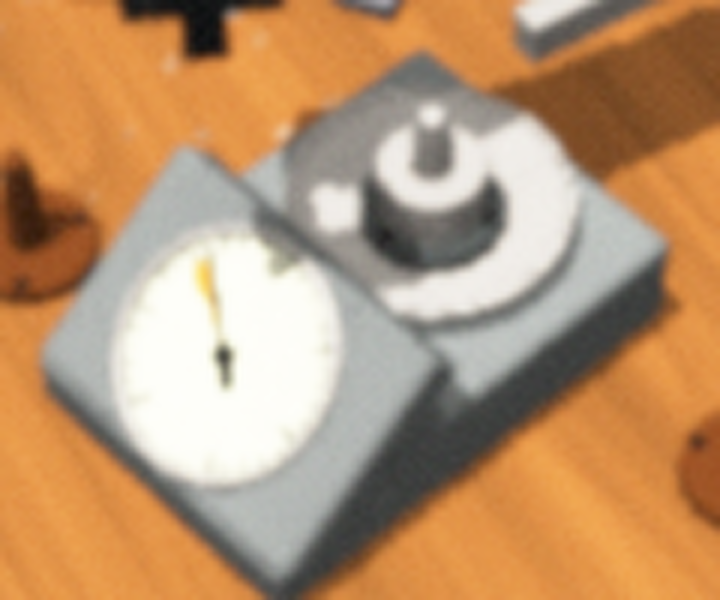

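View pics/t23c.png

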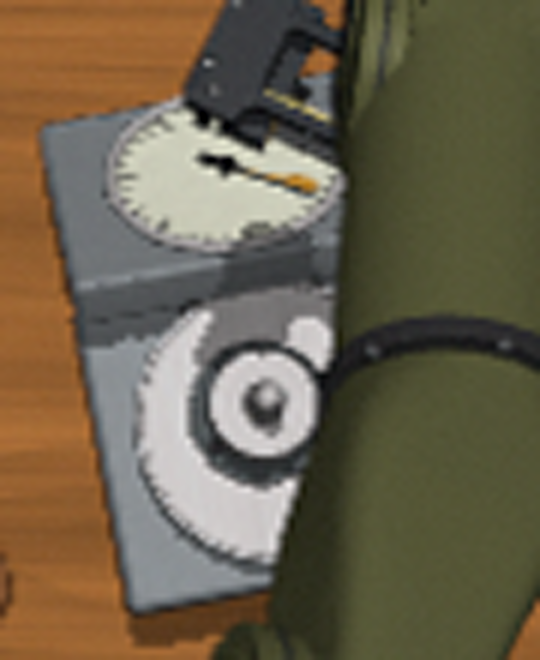

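```bash
python3 - <<'E'
from h import *
im=cv2.imread("pics/w23.png")[:,:,::-1]; crop(im,285,130,120,100,6,"w23d"); crop(im,230,25,110,100,6,"w23e")
E
```

```text
(no output)
```

View pics/w23d.png

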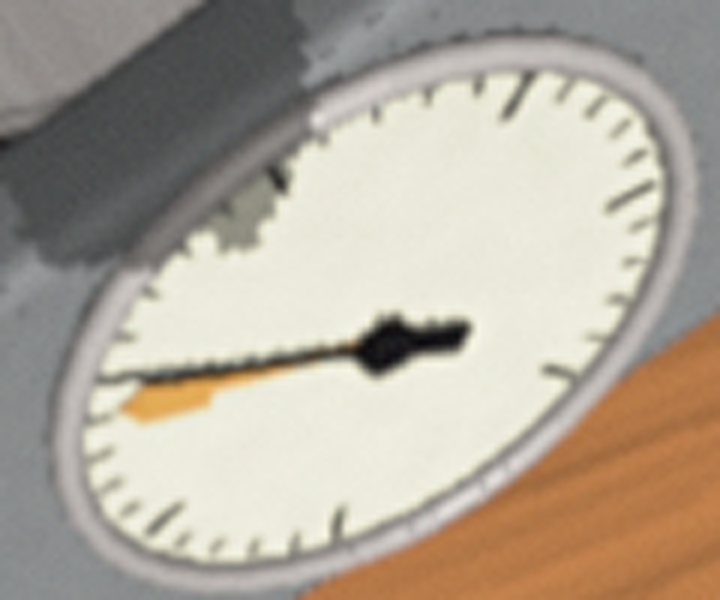

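View pics/w23e.png

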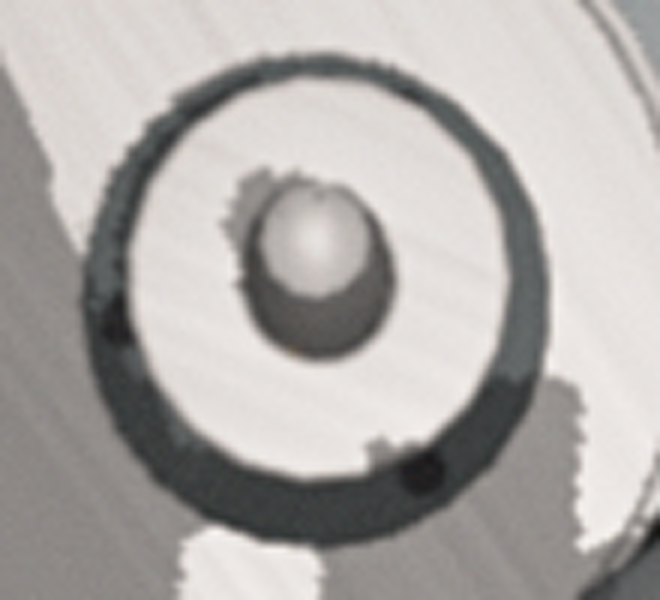

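```bash
python3 - <<'E'
from h import *
print(r.finish_job(), r.get_state()["clock"])
E
```

```text
the job is handed in; nothing more can be done
the job is handed in; nothing more can be done
```

I pushed two discs home on the carrier's stem and handed the job in. The clock read 25.45 s after the last move, and three camera looks followed it.

- **Needle and marker:** before starting I measured the marker about 0.705 rad ahead of the needle, which meant two discs (0.873 rad). With only the load on the pan, the needle ended just past the marker, near 1.03 kg on the dial. That is well under one disc past it.
- **Seating:** I pressed each disc from above with the fingertips to 13–14 N. At the end the tool sank only as fast as the scale spring gives, and its height matched a seated disc, so both are home. The last pictures show them flat and stacked, with the carrier upright near the pan's middle.
- **Scale limit:** the pan stayed well short of full scale. I worked that out from weight and push at about 14 mm of the allowed 18.2 mm.
- **Everything else:** the arm was clear of the scene at the end. I touched only the two discs I used and the carrier. The last pictures show the nearby bystanders in place, but I did not measure them or the two spare discs again at the end.

No check failed. Two readings were slightly off:

- **Second grip:** the jaws closed to 0.617 instead of 0.63, but the disc sat flat.
- **Disc and nose positions:** they differed between cameras by 1–3 mm. I corrected this from wrist pictures before each insertion.

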